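# Spring the butter roller back into its stand

## Task

Take the washed butter roller from the drying rack and refit it in the buttering stand: find the stand's left socket (the one beside the drive box) with the sprung nose, press the roller against its spring, swing the fixed pin in between the cheeks and let it spring into the right socket. Leave the roller level and at rest with both ends fully home in their sockets, press on the stand gently (never more than 25 N), and leave the other things on the table where they are.

Things in the scene. Friction and masses are not known exactly. Their poses are not given: they have to be found in the camera images.
- roller_mid (a point): Centre of the roller's barrel, on its axis: white plastic cylinder, diameter 28 mm, 150 mm long, along this frame's y. Free nose tip at y = +101 mm, fixed pin tip at y = -88 mm. About 0.24 kg (varies). At the start it lies level in the rack, axis 48 mm above the table, nose end to the left (world +y, within 30 degrees). Grasp it across its middle from above.
- pin_tip (a point): Tip of the roller's fixed steel pin: diameter 10 mm, round end, standing 13 mm out of the barrel's -y end.
- nose (a joint): How far the sprung steel nose (diameter 10 mm, round end, standing 26 mm out of the barrel's +y end when free) is pushed in, m: 0 free, 0.016 solid. The spring gives 0.7 N per mm, from 0 N when free to 11 N at solid; beyond that the force climbs at once. About 0.003 when the roller is properly seated.
- rack: Grey plastic drying rack, fixed; origin under its centre, y along the roller. Base plate 100 x 150 x 6 mm. The roller lies in two cradles at y = -52 and +52 mm (each 12 mm long, 44 mm wide, side walls up to 46 mm above the table); between them the barrel is free, 28 mm above the base plate.
- stand: Buttering stand, fixed; origin on the table midway between the cheeks, y towards the left cheek. Base plate 160 (x) x 300 mm (y -125 to 175), 12 mm thick; on it a trough 90 x 140 mm, 12 mm high. Uprights outside the cheeks (|y| 98 to 110 mm), 34 mm wide in x, 118 mm above the base plate. Drive box 75 x 58 x 85 mm outside the left upright.
- stand_mark (a point): Point on top of the stand's base plate midway between the cheeks, axes as the stand's. Steel cheeks, 30 mm wide in x (-15 to 15), have flat inner faces at y = -85 and +85 mm, open in front, behind and above. Seated, the barrel's centre lies at x = 0, y = -5 mm, as the fixed pin rests on the bottom of the right socket.
- left_face (a point): Point in the left cheek's inner face, 70 mm above stand_mark. Each cheek has one square socket, 14 x 14 mm, 8 mm deep, at x = 0, facing the other. Both are equally high, set by hand, different each time: centres 56 to 88 mm above stand_mark, not measured, find by feel or sight. The face reaches from 52 mm below the socket's centre to 20 mm above it and is otherwise plain.
- spatula: Spatula with a wooden handle, 250 mm long, lying on the green chopping board beyond the rack; leave it.
- sauce: Orange sauce bottle, diameter 56 mm, 170 mm tall; leave it. Origin under its centre.
- flask: Steel flask, diameter 64 mm, 150 mm tall; leave it. Origin under its centre.
- bowl: Steel bowl, diameter 80 mm, 45 mm tall; leave it. Origin under its centre.
- jar: Glass jar with a white lid, diameter 60 mm, 70 mm tall; leave it. Origin under its centre.
- cup: White cup, diameter 72 mm, 80 mm tall; leave it. Origin under its centre.
There are look-alikes about, which are no part of the job. Of the things like the part that bears roller_mid, leave any that is brown; of the rest the larger one is meant.

How it is judged:
By the outcome, as a careful person would: the job done as asked, in the order asked, and still so for the second after the job is handed in, with the robot touching nothing.
It also fails if it takes over 64 s, if anything falls off the work surface, if the arm or the gripper's body presses on something with over 40 N, if the wrist force passes 120 N, or if a joint passes its speed limit or range.

## Robot

A 6-joint arm with a two-finger parallel gripper is mounted at the origin on the work surface. World frame = base frame: x ahead of the robot, y to its left, z up, the work surface at z = 0. Lengths are in m, angles in degrees, forces in N, time in s.
With the tool pointing down it reaches from about 0.3 to 0.75 m from the base axis. Payload 8.5 kg.
Tool frame: the origin (TCP) lies at the very end of the fingers, on their centre line; the grasp point (between the pads) lies 19 mm behind it (env.pinch_z is the distance from the TCP to the grasp point, in m); x points along the fingers, z is the direction in which the jaws open and shut, and the axes are right-handed (so a half turn about x gives the same grasp; the last joint's range is limited). The gripper opens to 85 mm and grips with 20 to 120 N. Pads are 22 mm wide; open, the fingers measure 114 mm over their backs; the gripper's body (76 mm by 85 mm) begins 54 mm behind the grasp point. The pads swing forward as they close: fully open they stand 13 mm farther back than shut.
Start: joints at [-76.736, 21.807, 74.336, -0, 83.858, -12.336], TCP at [0.238, -0.496, 0.231] pointing down, gripper open.
Joint ranges: [-178.18, 178.18], [-50.72, 133.34], [12.68, 142.11], [-81.47, 261.47], [9.98, 163.14], [-165.26, 165.26]. Speed limits (degrees/s): [136.94, 136.94, 180, 180, 180, 180].

## Interface

Orientations are given as a 3x3 rotation matrix whose columns are the frame's x, y, z axes.
In Python, from cell import read_state, camera, camera_model, order, env gives the robot as it stands. The module is installed in compiled form; this text tells all that it offers.
- The arm moves only by the tool jog_arm, never from a script. Its argument "plan" is a list of rows, each a list of 7 numbers: the shift along the tool's x, y, z in units of 30 mm (1.0 is 30 mm), then the turn, a rotation vector about the tool's x, y, z in rad, then the gripper's target within -1 to 1 (fully open at 1, half-way at 0, shut at -1). A call has 1 to 10 rows; each row is the pose to reach, as a shift and turn from the pose commanded when the call began, along the tool's axes at that moment; what a row does not reach only later rows make up. A row lasts 1/12 s, in which the tool goes at most 41.7 mm and 7.16 degrees, less where a joint would pass 70% of its speed; a pose out of reach is approached as far as the arm can. A call with a gripper value outside its range is refused whole. The fingers move at their own pace and stop on an object; the grip force is fixed at half the most. Time passes only in rows, so rows that repeat a pose let the fingers close. It gives the time, the measured TCP pose, the force and the opening at its end, in the units of the state.
- read_state(): the state, without advancing time (a new reading comes with each control period).
- camera(name): name is "side" or "top" or "wrist"; returns the picture (384x512x3 uint8, red, green, blue); there is no depth.
- camera_model(name): a dict with "fx", "fy", "cx", "cy" (pixels), "R" (3x3) and "t" (3): a world point X has camera coordinates R X + t. Camera axes: x right, y down, z forward; pixel columns grow to the right and rows downward; lengths in m; the calibration is good to about 2 mm. A picture is of the moment at which its call begins: read the wrist's pose just before it. camera_model takes no time and is no camera call; for the wrist camera it gives the pose at the moment of the call.
- order.hand_in(): hands the job in, once; it reports no verdict.
The state is a dict: "time": time; "joint_positions": joint angles; "dq": joint speeds; "joint_efforts": joint torques, N m; "position": TCP position; "orientation": TCP orientation; "force": force on the tool from outside, world axes, zero at the start; "torque": the same for the moment, N m; "width": finger opening in m.
Only numpy, scipy, OpenCV 4.12 (cv2) and the standard library are available. Lean on these libraries where they do the work, as an engineer would, in place of code of your own. Each camera call takes 0.05 s, during which the arm holds its last target.

## Working session

There is one attempt and no reset: what is moved stays moved. The work goes in short steps, Python scripts to look and compute and a tool call to move; the robot and the scene stay as the last step left them, time stands still between calls to the robot, and variables do not carry over. Pictures are saved under pics/ and viewed, and the job is handed in when it is done.

Besides the shell and the picture viewer there is one more tool, called after ">>>" as name(argument=value, ...), one argument or row to a line, values as JSON. jog_arm: Moves the arm, as the interface text tells. Its arguments: {"type":"object","properties":{"plan":{"type":"array"}},"required":["plan"]}

```bash
mkdir -p pics; python3 - <<'E'
from cell import *
import cv2
print(read_state())
print([a for a in dir(env) if a[0]!='_'], env.pinch_z)
for n in ["side","top","wrist"]:
    m=camera_model(n); im=camera(n)
    print(n,m)
    cv2.imwrite(f"pics/{n}0.png",im[:,:,::-1])
E
```

```text
{'time': 0.0, 'joint_positions': array([-7.67374697e+01,  2.18420202e+01,  7.43865642e+01,  7.84538687e-04,
        8.38568784e+01, -1.23347407e+01]), 'dq': array([-0.06556849, -0.0329832 , -0.02184714, -0.08997343,  0.06940132,
        0.01239286]), 'joint_efforts': array([ 2.64457143e-03, -4.48452401e+01, -2.31278747e+01, -9.08706420e-05,
        4.64709345e-03,  1.28445026e-05]), 'position': array([ 0.23756392, -0.49571839,  0.23069146]), 'orientation': array([[-3.28943439e-04,  9.01853798e-01,  4.32041224e-01],
       [ 1.45494808e-03,  4.32041222e-01, -9.01852685e-01],
       [-9.99998887e-01,  3.31939028e-04, -1.45426758e-03]]), 'force': array([-0.36453271, -1.29194814,  0.43773625]), 'torque': array([ 0.00977773, -0.01926878,  0.01578705]), 'width': 0.08555291898276376}
['MotionError', 'pinch_z'] 0.0187
side {'fx': 384.67768913701366, 'fy': 384.67768913701366, 'cx': 256.115912840541, 'cy': 189.332435033368, 'R': array([[-0.78176466, -0.62356672, -0.00292711],
       [-0.29626527,  0.3755496 , -0.87817389],
       [ 0.54869929, -0.68565811, -0.47833257]]), 't': array([0.45033667, 0.21147726, 1.17052957])}
top {'fx': 394.35785172425494, 'fy': 394.35785172425494, 'cx': 254.96934735060114, 'cy': 193.30625681331998, 'R': array([[-0.00905647, -0.99994165,  0.00588841],
       [-0.98732947,  0.00800898, -0.15848147],
       [ 0.15842506, -0.00724908, -0.98734439]]), 't': array([0.02595103, 0.57032206, 1.09422317])}
wrist {'fx': 264.89234228027016, 'fy': 264.89234228027016, 'cx': 256.8761628157318, 'cy': 193.23016148724298, 'R': array([[ 0.43243132, -0.90166542, -0.00162017],
       [-0.86937704, -0.41742129,  0.26446745],
       [-0.23913745, -0.11295547, -0.96439325]]), 't': array([-0.54978681, -0.03374635,  0.3777774 ])}
```

View pics/side0.png

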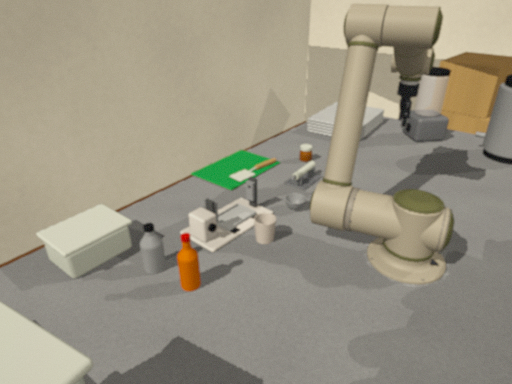

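View pics/top0.png

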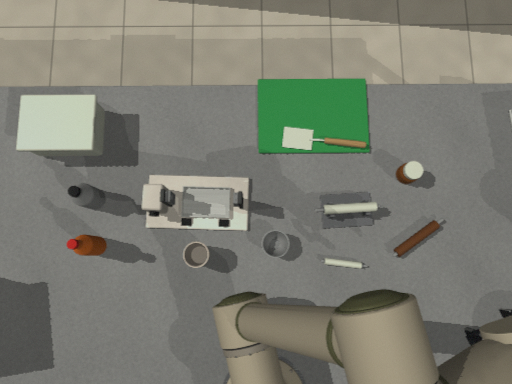

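View pics/wrist0.png

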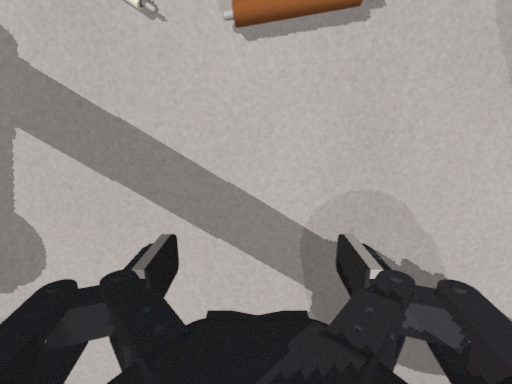

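```bash
cat > h.py <<'E'
from cell import *
import numpy as np, cv2
def ray(m,uv):
    d=np.array([(uv[0]-m['cx'])/m['fx'],(uv[1]-m['cy'])/m['fy'],1.]);R=np.array(m['R']);t=np.array(m['t'])
    return -R.T@t, R.T@d
def onz(m,uv,z):
    o,d=ray(m,uv); return o+d*(z-o[2])/d[2]
def px(m,X):
    c=np.array(m['R'])@np.array(X)+m['t']; return np.array([m['fx']*c[0]/c[2]+m['cx'],m['fy']*c[1]/c[2]+m['cy']])
E
python3 - <<'E'
from h import *
im=cv2.imread('pics/top0.png'); m=camera_model('top')
c=im[180:285,300:460]; cv2.imwrite('pics/crop_roll.png',cv2.resize(c,None,fx=5,fy=5,interpolation=cv2.INTER_CUBIC))
c=im[165:240,130:260]; cv2.imwrite('pics/crop_stand.png',cv2.resize(c,None,fx=6,fy=6,interpolation=cv2.INTER_CUBIC))
hsv=cv2.cvtColor(im,cv2.COLOR_BGR2HSV)
mk=(im.min(2)>150).astype(np.uint8); 
n,l,s,ce=cv2.connectedComponentsWithStats(mk)
for i in range(1,n):
    if s[i,4]>40 and s[i,1]>100:
        r=cv2.minAreaRect(cv2.findContours((l==i).astype(np.uint8),0,1)[0][0]); print(s[i],ce[i],r,onz(m,ce[i],0.05))
E
```

```text
[283 127  41  23 590] [297.8220339  138.01355932] ((302.981689453125, 138.6646270751953), (40.08665084838867, 20.098541259765625), 6.340191841125488) [ 0.73374627 -0.10666023  0.05      ]
[405 161  18  18 251] [413.52589641 169.37848606] ((413.50006103515625, 169.50001525878906), (16.970561981201172, 16.970561981201172), 45.0) [ 0.63663952 -0.44148217  0.05      ]
[ 142  175  106   34 1544] [186.83484456 185.91515544] ((194.5, 191.5), (33.0, 105.0), 90.0) [0.59296602 0.21736935 0.05      ]
[187 188  42  30 768] [212.70703125 201.19270833] ((207.52777099609375, 202.50079345703125), (41.73390197753906, 27.961437225341797), 1.5911403894424438) [0.54787037 0.14245759 0.05      ]
[325 203  52   9 311] [351.83279743 207.10610932] ((350.5776062011719, 207.31895446777344), (6.341978549957275, 51.14688491821289), 86.633544921875) [ 0.52747766 -0.25616927  0.05      ]
[146 207 101  23 959] [202.5818561  221.89781022] ((196.0, 218.0), (22.0, 100.0), 90.0) [0.48868043 0.17075113 0.05      ]
[325 259  37   9 160] [342.8375  262.88125] ((343.0167236328125, 262.8717346191406), (36.4736442565918, 4.397531509399414), 7.4314093589782715) [ 0.37032514 -0.22336212  0.05      ]
```

View pics/crop_roll.png

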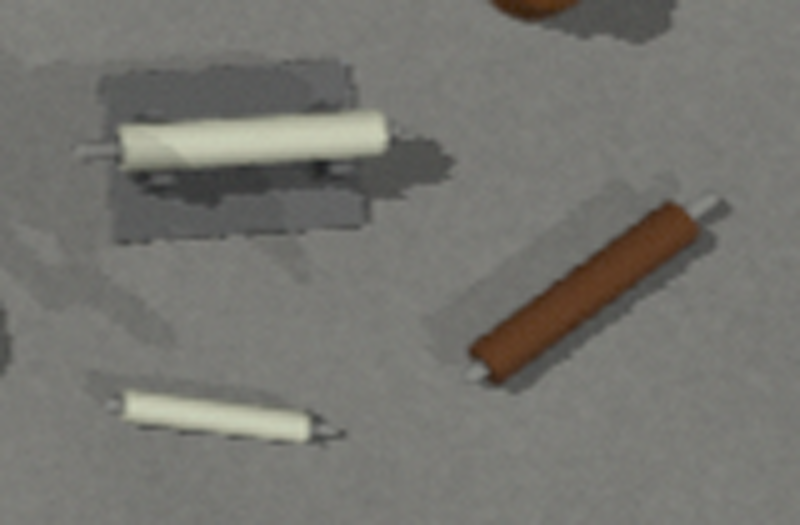

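View pics/crop_stand.png

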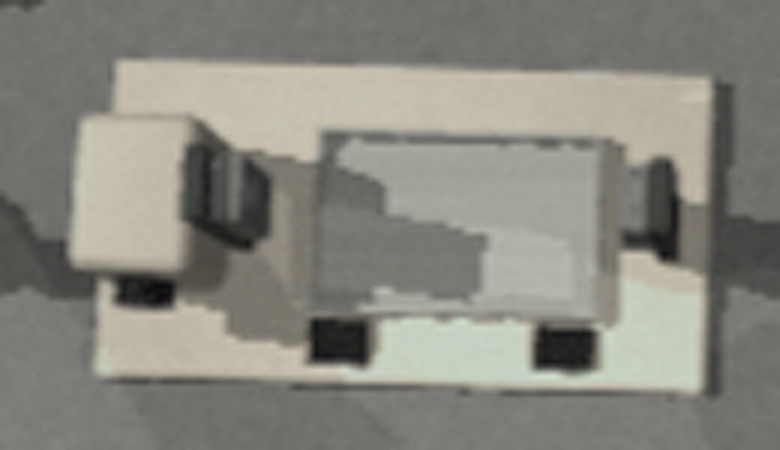

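The larger white roller at top-view pixel (352,207) lies in the grey rack, so it is the one meant. The small white one at (343,263) and the brown one at (417,238) are look-alikes, which the enlarged crop confirms. The stand lies at (197,203), drive box to the left. I'll move above the roller for a wrist view.

>>> jog_arm(
  plan=[
    [0,12.1,-3.0,-1.18,0,0,1],
    [0,12.1,-3.0,-1.18,0,0,1],
    [0,12.1,-3.0,-1.18,0,0,1],
    [0,12.1,-3.0,-1.18,0,0,1],
    [0,12.1,-3.0,-1.18,0,0,1],
    [0,12.1,-3.0,-1.18,0,0,1],
    [0,12.1,-3.0,-1.18,0,0,1],
    [0,12.1,-3.0,-1.18,0,0,1],
    [0,12.1,-3.0,-1.18,0,0,1],
    [0,12.1,-3.0,-1.18,0,0,1],
  ],
)

```text
time: 0.98
position: [0.5301, -0.2531, 0.2308]
orientation: [[0.001, -0.069, 0.998], [0.002, 0.998, 0.069], [-1.0, 0.002, 0.001]]
force: [-0.3, -0.4, -1.0]
width: 0.0856
```

```bash
python3 - <<'E'
from h import *
s=read_state(); print(s['time'],s['position'],s['orientation'])
m=camera_model('wrist'); im=camera('wrist')[:,:,::-1].copy(); cv2.imwrite('pics/w1.png',im)
print(-np.array(m['R']).T@m['t'], np.array(m['R'])[2])
E
```

```text
0.9833 [ 0.53005885 -0.25314362  0.23078029] [[ 9.33172899e-04 -6.85075007e-02  9.97650165e-01]
 [ 1.63380599e-03  9.97649372e-01  6.85059180e-02]
 [-9.99998230e-01  1.56603895e-03  1.04290732e-03]]
[ 0.52604527 -0.18667605  0.37242736] [ 0.01905782 -0.26225089 -0.96481152]
```

View pics/w1.png

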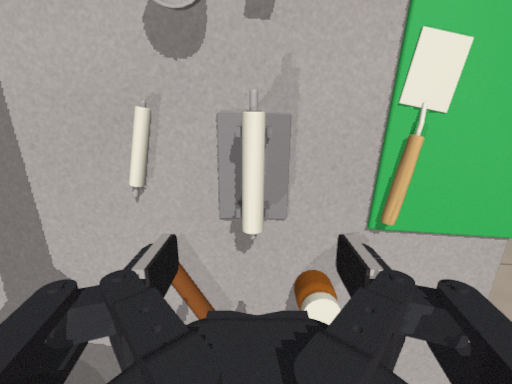

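The wrist view shows the roller barrel running from about (254,111) at the nose end to (252,233), in the rack at (253,165). I'll measure it.

```bash
python3 - <<'E'
from h import *
im=cv2.imread('pics/w1.png'); m=camera_model('wrist'); s=read_state()
mk=((im.min(2)>135)).astype(np.uint8); mk[:, :200]=0; mk[:,300:]=0; mk[:100]=0; mk[250:]=0
n,l,st,ce=cv2.connectedComponentsWithStats(mk); i=1+np.argmax(st[1:,4]); print(st[i])
ys=[y for y in range(115,230)]
mid=[];
for y in ys:
    x=np.where(l[y]==i)[0]; mid.append(((x.min()+x.max())/2,y,x.max()-x.min()+1))
mid=np.array(mid); p=np.polyfit(mid[:,1],mid[:,0],1); print(p, mid[::20])
y0,y1=st[i,1],st[i,1]+st[i,3]-1
# top end edge: barrel end seen from camera; use silhouette on mid plane z
for z in (.048,.062):
    A=onz(m,(np.polyval(p,y0-.5),y0-.5),z);B=onz(m,(np.polyval(p,y1+.5),y1+.5),z)
    d=A-B; print(z,A,B,(A+B)/2,np.linalg.norm(d),np.degrees(np.arctan2(d[1],d[0])))
# nose tip
print('heading tool y',np.degrees(np.arctan2(s['orientation'][1,1],s['orientation'][0,1])))
E
```

```text
[ 200  100  100  150 9921]
[-1.83362762e-16  2.49500000e+02] [[249.5 115.  100. ]
 [249.5 135.  100. ]
 [249.5 155.  100. ]
 [249.5 175.  100. ]
 [249.5 195.  100. ]
 [249.5 215.  100. ]]
0.048 [ 0.51412068 -0.16551119  0.048     ] [ 0.52570348 -0.35622367  0.048     ] [ 0.51991208 -0.26086743  0.048     ] 0.19106389692627654 93.47555254730592
0.062 [ 0.51456301 -0.16651036  0.062     ] [ 0.52564579 -0.34898994  0.062     ] [ 0.5201044  -0.25775015  0.062     ] 0.18281582071570868 93.47555254730592
heading tool y 93.87418513356826
```

```bash
python3 - <<'E'
from h import *
im=cv2.imread('pics/w1.png'); m=camera_model('wrist'); s=read_state()
print(im[165,225:285:4])
mk=((im.min(2)>175)).astype(np.uint8); mk[:, :230]=0; mk[:,275:]=0; mk[:100]=0; mk[245:]=0
n,l,st,ce=cv2.connectedComponentsWithStats(mk); i=1+np.argmax(st[1:,4]); print(st[i])
mid=[]
for y in range(120,228):
    x=np.where(l[y]==i)[0]; mid.append(((x.min()+x.max())/2,y,x.max()-x.min()+1))
mid=np.array(mid); p=np.polyfit(mid[:,1],mid[:,0],1); print(p, mid[::20])
y0,y1=st[i,1],st[i,1]+st[i,3]-1
for z in (.048,.062):
    A=onz(m,(np.polyval(p,y0-.5),y0-.5),z);B=onz(m,(np.polyval(p,y1+.5),y1+.5),z)
    d=A-B; print(z,A,B,(A+B)/2,np.linalg.norm(d),np.degrees(np.arctan2(d[1],d[0])))
E
```

```text
[[137 136 141]
 [136 135 140]
 [134 133 139]
 [ 93  92  96]
 [102 103 106]
 [188 202 207]
 [208 224 229]
 [216 231 234]
 [208 223 228]
 [188 203 208]
 [135 135 139]
 [125 125 129]
 [125 124 128]
 [125 125 126]
 [120 122 126]]
[ 244  112   20  122 2211]
[-1.98371869e-02  2.56307493e+02] [[254.  120.   19. ]
 [253.5 140.   18. ]
 [253.  160.   19. ]
 [253.  180.   19. ]
 [252.5 200.   18. ]
 [252.  220.   17. ]]
0.048 [ 0.52029238 -0.1783987   0.048     ] [ 0.52716401 -0.33274934  0.048     ] [ 0.52372819 -0.25557402  0.048     ] 0.154503522946423 92.54910218077563
0.062 [ 0.52046828 -0.17884153  0.062     ] [ 0.52704326 -0.32652897  0.062     ] [ 0.52375577 -0.25268525  0.062     ] 0.14783372895308142 92.54910218077569
```

>>> jog_arm(
  plan=[
    [2.0,0.03,-0.21,0.023,0,0,1],
    [5.0,0.03,-0.21,0.023,0,0,1],
    [5.0,0.03,-0.21,0.023,0,0,1],
    [5.0,0.03,-0.21,0.023,0,0,1],
    [6.0,0.03,-0.21,0.023,0,0,1],
    [6.5,0.03,-0.21,0.023,0,0,1],
    [6.72,0.03,-0.21,0.023,0,0,1],
    [6.72,0.03,-0.21,0.023,0,0,1],
  ],
)

```text
time: 1.7
position: [0.5189, -0.2576, 0.0285]
orientation: [[-0.002, -0.031, 1.0], [0.002, 1.0, 0.031], [-1.0, 0.002, -0.002]]
force: [0.2, -0.3, 0.6]
width: 0.0853
```

>>> jog_arm(
  plan=[
    [0,0,0,0,0,0,-1],
    [0,0,0,0,0,0,-1],
    [0,0,0,0,0,0,-1],
    [0,0,0,0,0,0,-1],
    [0,0,0,0,0,0,-1],
    [0,0,0,0,0,0,-1],
    [0,0,0,0,0,0,-1],
    [0,0,0,0,0,0,-1],
  ],
)

```text
time: 2.37
position: [0.5229, -0.2581, 0.0314]
orientation: [[0.008, -0.033, 0.999], [-0.003, 0.999, 0.034], [-1.0, -0.004, 0.008]]
force: [11.5, 1.6, 2.6]
width: 0.0261
```

```bash
python3 - <<'E'
from h import *
s=read_state(); print(s)
im=camera('wrist')[:,:,::-1].copy(); cv2.imwrite('pics/w2.png',im)
E
```

```text
{'time': 2.3667, 'joint_positions': array([-37.95193654,  36.94622141,  84.3899637 ,   0.14972727,
        58.19597076, -39.9504151 ]), 'dq': array([-0.0217807 ,  0.03611822,  0.00277473,  0.02022159,  0.01000315,
       -0.02795756]), 'joint_efforts': array([ -4.27111253, -49.86734748, -12.19414294,  -1.61483187,
         1.88645259,   0.2922502 ]), 'position': array([ 0.52286154, -0.25806105,  0.03144754]), 'orientation': array([[ 0.00780561, -0.03349183,  0.99940851],
       [-0.00327139,  0.99943275,  0.03351819],
       [-0.99996418, -0.00353109,  0.00769161]]), 'force': array([11.45113595,  1.60003851,  2.63926636]), 'torque': array([ 0.31575137, -1.79751058,  0.32352836]), 'width': 0.026134829454095045}
```

View pics/w2.png

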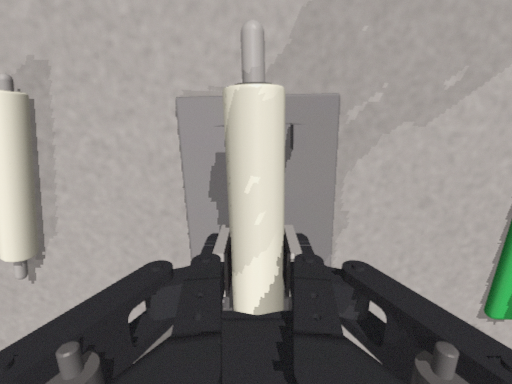

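>>> jog_arm(
  plan=[
    [-0.3,0,0,0,0,0,-1],
    [-1,0,0,0,0,0,-1],
    [-2,0,0,0,0,0,-1],
    [-3,0,0,0,0,0,-1],
    [-4,0,0,0,0,0,-1],
    [-5,0,0,0,0,0,-1],
    [-6,0,0,0,0,0,-1],
    [-7,0,0,0,0,0,-1],
    [-7,0,0,0,0,0,-1],
    [-7,0,0,0,0,0,-1],
  ],
)

```text
time: 3.25
position: [0.5199, -0.2575, 0.241]
orientation: [[0.002, -0.033, 0.999], [-0.002, 0.999, 0.033], [-1.0, -0.002, 0.002]]
force: [1.2, -0.3, -3.5]
width: 0.0265
```

```bash
python3 - <<'E'
from h import *
s=read_state(); print(s['time'],s['position'],s['orientation'],s['force'],s['width'])
m=camera_model('top')
C=[onz(m,c,.012) for c in [(149.2,175.3),(249.2,177.5),(145.8,227.5),(247.2,230.3)]]
for c in C: print(c)
u=(C[0]+C[2]-C[1]-C[3]); L=np.linalg.norm(u)/2;u/=np.linalg.norm(u);cen=sum(C)/4
print('L',L,'hd',np.degrees(np.arctan2(u[1],u[0])),'origin',cen-u*.025)
im=camera('wrist')[:,:,::-1].copy(); cv2.imwrite('pics/w3.png',im)
E
```

```text
3.25 [ 0.51986422 -0.25749093  0.24100933] [[ 0.00215729 -0.03304021  0.9994517 ]
 [-0.00178812  0.9994523   0.03304409]
 [-0.99999607 -0.00185842  0.00209703]] [ 1.22082028 -0.30368215 -3.45002081] 0.02654878837556586
[0.63302742 0.33685121 0.012     ]
[0.62396153 0.03765002 0.012     ]
[0.4770123  0.34158805 0.012     ]
[0.46625112 0.04457474 0.012     ]
L 0.2982720389465004 hd 88.09533566957037 origin [0.54923218 0.16517982 0.012     ]
```

View pics/w3.png

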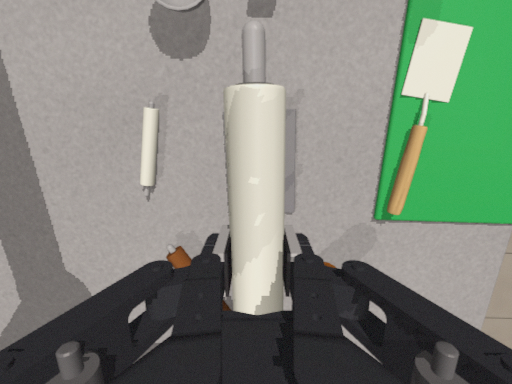

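>>> jog_arm(
  plan=[
    [0,1.2,-0.6,0.066,0,0,-1],
    [0,2.5,-1.2,0.066,0,0,-1],
    [0,3.8,-1.8,0.066,0,0,-1],
    [0.5,5.1,-2.4,0.066,0,0,-1],
    [0.8,6.4,-3.0,0.066,0,0,-1],
    [1.2,7.7,-3.5,0.066,0,0,-1],
    [1.2,9.0,-3.87,0.066,0,0,-1],
    [1.2,10.3,-3.87,0.066,0,0,-1],
    [1.2,11.6,-3.87,0.066,0,0,-1],
    [1.2,12.9,-3.87,0.066,0,0,-1],
  ],
)

```text
time: 4.13
position: [0.3893, 0.1268, 0.2025]
orientation: [[-0.003, 0.034, 0.999], [-0.0, 0.999, -0.034], [-1.0, -0.0, -0.003]]
force: [1.6, -1.1, -1.6]
width: 0.0261
```

>>> jog_arm(
  plan=[
    [0,1.0,0,0,0,0,-1],
    [0,1.3,0,0,0,0,-1],
    [0,1.3,0,0,0,0,-1],
    [0,1.3,0,0,0,0,-1],
  ],
)

```text
time: 4.47
position: [0.3916, 0.1638, 0.2027]
orientation: [[-0.002, 0.032, 0.999], [-0.001, 0.999, -0.032], [-1.0, -0.001, -0.002]]
force: [-0.3, 0.7, -1.7]
width: 0.0265
```

```bash
python3 - <<'E'
from h import *
s=read_state(); print(s['time'],s['position'],s['orientation'],s['force'],s['width'],s['dq'])
im=camera('wrist')[:,:,::-1].copy(); cv2.imwrite('pics/w4.png',im)
E
```

```text
4.4667 [0.39164338 0.16380887 0.20269305] [[-2.48991275e-03  3.18922192e-02  9.99488212e-01]
 [-6.88107918e-04  9.99491019e-01 -3.18940230e-02]
 [-9.99996663e-01 -7.67169088e-04 -2.46670015e-03]] [-0.30069573  0.68823845 -1.74247291] 0.02650322852175675 [-2.07044931 -0.48239935 -0.16367277 -0.09622001  0.17268127 -0.22204676]
```

View pics/w4.png

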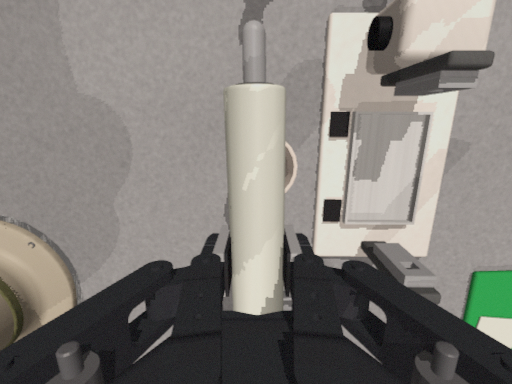

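The picture shows the stand at the right. The left cheek is at (440,80), and the right cheek is at (405,265) with its socket visible. I'll enlarge that part.

```bash
python3 - <<'E'
from h import *
s=read_state(); print(s['time'],s['position'],s['dq'].round(2))
m=camera_model('wrist'); im=camera('wrist')[:,:,::-1].copy(); cv2.imwrite('pics/w5.png',im)
import pickle; pickle.dump((m,s),open('w5.pkl','wb'))
c=im[220:310,350:450]; cv2.imwrite('pics/w5c.png',cv2.resize(c,None,fx=6,fy=6,interpolation=cv2.INTER_CUBIC))
c=im[30:110,360:500]; cv2.imwrite('pics/w5d.png',cv2.resize(c,None,fx=5,fy=5,interpolation=cv2.INTER_CUBIC))
E
```

```text
4.5167 [0.39185674 0.16327032 0.20292017] [-1.19 -0.37 -0.22  0.15  0.24  0.24]
```

View pics/w5c.png

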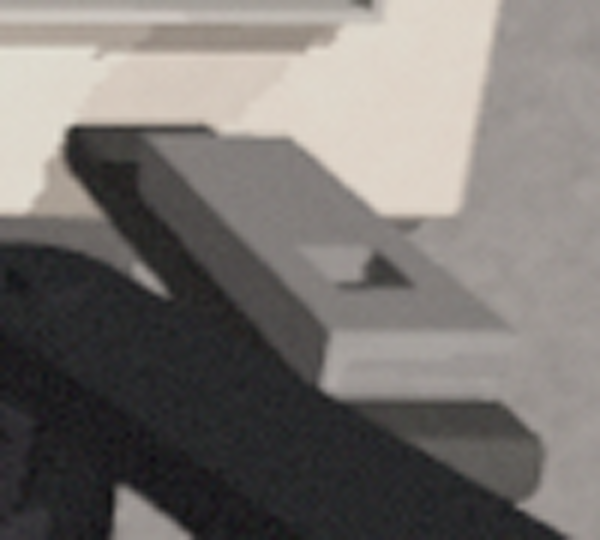

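View pics/w5d.png

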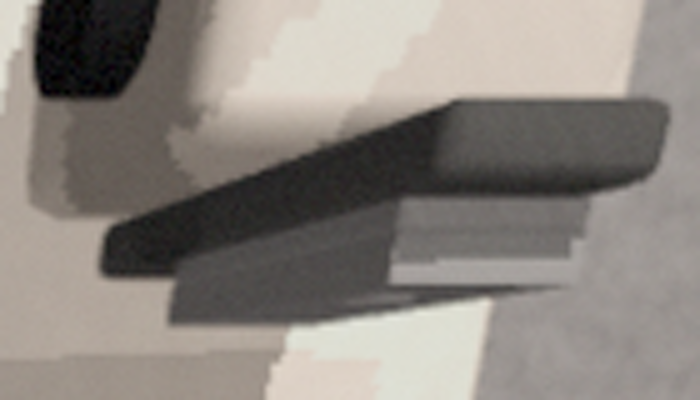

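```bash
python3 - <<'E'
from h import *
im=cv2.imread('pics/w5.png')
a=cv2.resize(im[5:35,315:365],None,fx=8,fy=8,interpolation=cv2.INTER_CUBIC)
b=cv2.resize(im[235:265,300:350],None,fx=8,fy=8,interpolation=cv2.INTER_CUBIC)
c=cv2.resize(im[235:265,395:445],None,fx=8,fy=8,interpolation=cv2.INTER_CUBIC)
d=cv2.resize(im[10:40,230:280],None,fx=8,fy=8,interpolation=cv2.INTER_CUBIC)
cv2.imwrite('pics/w5e.png',np.vstack([np.hstack([a,b]),np.hstack([c,d])]))
a=cv2.resize(im[75:100,210:300],None,fx=8,fy=8,interpolation=cv2.INTER_CUBIC)
cv2.imwrite('pics/w5f.png',a)
E
```

```text
(no output)
```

View pics/w5e.png

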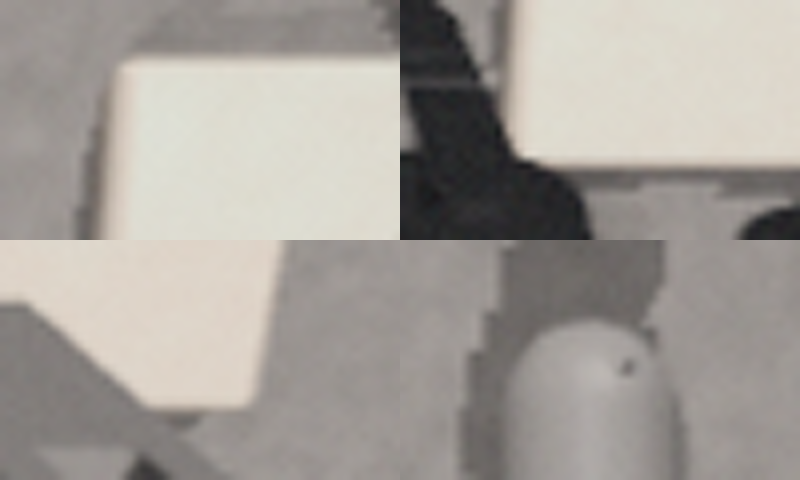

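View pics/w5f.png

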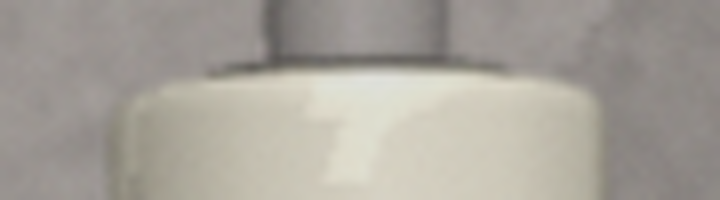

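```bash
cat > fit.py <<'E'
from h import *
import pickle
from scipy.optimize import least_squares
m,s=pickle.load(open('w5.pkl','rb'))
cr=lambda x,y:((x+.5)/6-.5+350,(y+.5)/6-.5+220)
P=[((-15,-85,20,1),cr(330,330)),((15,-85,20,1),cr(512,328)),((-15,-85,-52,1),cr(145,137)),((15,-85,-52,1),cr(290,137)),
((-7,-85,-7,1),cr(300,247)),((7,-85,-7,1),cr(370,247)),((7,-85,7,1),cr(412,290)),((-7,-85,7,1),cr(340,290)),
((-80,175,12,0),(329.8,12.2)),((-80,-125,12,0),(314.4,255.6)),((80,-125,12,0),(426.9,256.0))]
def wp(p,q):
    x,y,yaw,h=p; c,sn=np.cos(yaw),np.sin(yaw); X=np.array(q[:3])/1000
    z=X[2]+(h if q[3] else 0)
    return np.array([x+c*X[0]-sn*X[1],y+sn*X[0]+c*X[1],z])
def res(p): return np.concatenate([px(m,wp(p,q))-uv for q,uv in P])
r=least_squares(res,[.549,.165,-.03,.084],x_scale=[.01,.01,.01,.01],loss='soft_l1')
if __name__=='__main__':
    print(r.x,'yaw',np.degrees(r.x[2]),'h above mark',r.x[3]-.012); print(r.fun.reshape(-1,2).round(1))
    # roller in tool frame
    T=np.array(s['position']);R=np.array(s['orientation'])
    def tool_hit(uv,tx):  # intersect plane tool-x = tx
        o,d=ray(m,uv); o=R.T@(o-T); d=R.T@d; return o+d*(tx-o[0])/d[0]
    for tx in (-.0187,-.0167,-.0157):
        print(tx,'tip',tool_hit((253.75,20),tx),'barrel end top',tool_hit((254.4,83.5),tx-.014),'midpts',tool_hit((254.2,83.5),tx))
    print('nose rel y in tool?',)
E
python3 fit.py
```

```text
[ 0.55168682  0.16490079 -0.03468279  0.09637099] yaw -1.9871773365830951 h above mark 0.08437098564719707
[[ 0.   0.2]
 [ 0.5  0.6]
 [-0.3 -0.4]
 [-0.2 -0.3]
 [-1.  -0.1]
 [ 0.4 -0.1]
 [ 1.1 -0.2]
 [-0.6 -0.3]
 [-0.2 -0.9]
 [-0.8  2.3]
 [ 1.5  2.2]]
-0.0187 tip [-0.0187      0.10642528 -0.00055349] barrel end top [-0.0327      0.08055267 -0.00021557] midpts [-0.0187      0.08231209 -0.00042475]
-0.0167 tip [-0.0167      0.10706913 -0.00057454] barrel end top [-0.0307      0.08080402 -0.00023311] midpts [-0.0167      0.08256344 -0.00044369]
-0.0157 tip [-0.0157      0.10739106 -0.00058506] barrel end top [-0.0297      0.08092969 -0.00024188] midpts [-0.0157      0.08268911 -0.00045317]
nose rel y in tool?
```

```bash
python3 - <<'E'
from h import *
im=cv2.imread('pics/w5.png').astype(float)
for r in (26,30,34,38,42,50,58,66,74,78):
    g=cv2.GaussianBlur(im[r-1:r+2].mean(0).mean(1).reshape(1,-1),(3,1),0)[0]; d=np.diff(g)
    print(r, g[236:274].round(0).astype(int))
for r in (95,110,130,160,190,215):
    g=im[r-1:r+2].mean(0).mean(1); d=np.diff(g); l=215+np.argmax(d[215:240]); q=270+np.argmin(d[270:300]); print(r,l,q,q-l)
ms=camera_model('side'); s=camera('side')[:,:,::-1]; cv2.imwrite('pics/s2.png',s)
cv2.imwrite('pics/s2c.png',cv2.resize(s[120:280,180:330],None,fx=4,fy=4,interpolation=cv2.INTER_CUBIC))
E
```

```text
26 [150 144 126 110 106 108 111 118 130 142 151 156 160 163 165 169 174 178
 180 178 171 156 144 147 151 148 143 143 147 150 151 151 153 153 153 152
 152 152]
30 [148 138 123 112 109 109 113 123 134 142 148 152 156 159 161 164 168 170
 169 167 164 160 157 153 148 142 136 130 130 142 152 155 155 155 154 153
 153 153]
34 [142 126 109 104 103 103 109 120 132 140 146 150 154 157 160 163 166 168
 168 166 162 159 156 152 147 141 134 126 120 128 143 153 154 153 152 151
 150 149]
38 [149 132 115 108 105 104 108 119 131 139 145 150 154 157 159 162 166 169
 168 165 162 159 157 153 147 141 135 127 121 126 139 149 152 152 152 151
 149 148]
42 [154 152 144 127 110 104 107 117 130 138 145 150 153 156 159 162 166 168
 168 166 162 159 156 153 148 141 134 126 120 125 138 144 145 145 147 149
 150 151]
50 [150 150 151 150 149 143 129 122 128 137 144 149 153 156 159 162 165 169
 169 166 162 159 157 153 148 141 134 126 122 130 142 149 149 149 148 148
 148 149]
58 [149 150 150 151 151 145 130 121 126 135 143 147 151 155 157 156 155 155
 156 155 152 150 149 147 144 139 133 126 120 121 135 146 150 151 151 152
 151 150]
66 [149 148 148 148 148 143 127 110 107 115 124 130 135 139 142 146 151 155
 157 155 153 151 149 147 143 138 133 128 121 123 138 147 148 146 145 145
 147 150]
74 [149 148 147 147 148 146 134 115 106 112 121 129 134 138 142 145 149 154
 156 156 153 151 149 147 144 140 135 128 121 124 137 147 149 149 149 147
 145 145]
78 [150 149 149 149 148 144 130 111 105 112 121 128 133 138 142 145 149 153
 156 155 152 150 148 146 144 140 135 128 121 123 136 146 150 152 152 150
 149 148]
95 224 284 60
110 226 284 58
130 227 283 56
160 229 284 55
190 229 286 57
215 232 282 50
```

View pics/s2.png

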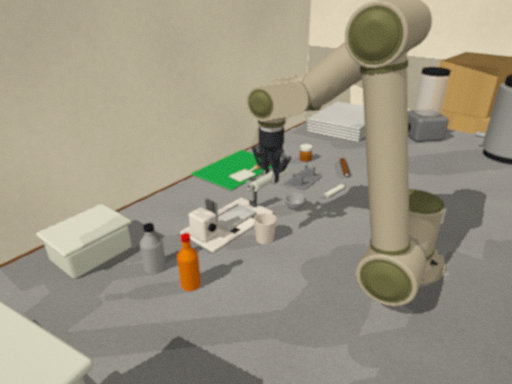

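View pics/s2c.png

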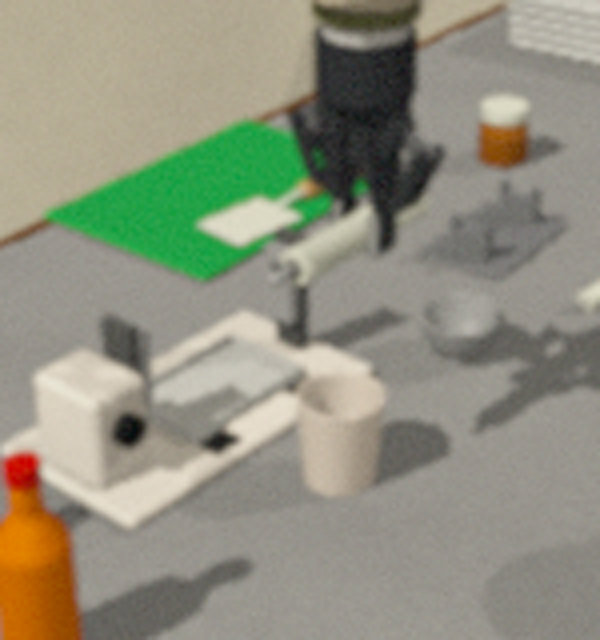

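```bash
python3 - <<'E'
from h import *
s=read_state(); m=camera_model('side'); T=s['position'];R=s['orientation']; print(s['time'],T)
im=cv2.imread('pics/s2.png')
big=cv2.resize(im[150:200,230:300],None,fx=11,fy=11,interpolation=cv2.INTER_CUBIC)
def pt(y,x=-.0167,z=0): return px(m,T+R@np.array([x,y,z]))
for y,c in ((-.0692,(0,0,255)),(.0808,(0,0,255)),(.1068,(255,0,0)),(.0058,(0,255,0))):
    p=pt(y); q=((p-[230,150]+.5)*11-.5).astype(int); print(y,p); cv2.circle(big,tuple(int(v) for v in q),4,c,-1)
for sgn in (1,-1): # edge lines of barrel: silhouette
    d=R.T@(-np.array(m['R']).T@m['t']-T); d[1]=0; d/=np.linalg.norm(d); n=np.cross(d,[0,1,0])*.014*sgn
    a=[px(m,T+R@(np.array([-.0167,y,0])+n)) for y in (-.0692,.0808)]
    a=[tuple(int(v) for v in ((p-[230,150]+.5)*11-.5)) for p in a]; cv2.line(big,a[0],a[1],(255,0,255),1)
cv2.imwrite('pics/s2d.png',big)
E
```

```text
4.6167 [0.39223571 0.16293914 0.20333733]
-0.0692 [283.48660269 169.68383095]
0.0808 [252.28228036 186.83108828]
0.1068 [246.29593897 190.12067538]
0.0058 [268.5534429  177.88983302]
```

View pics/s2d.png

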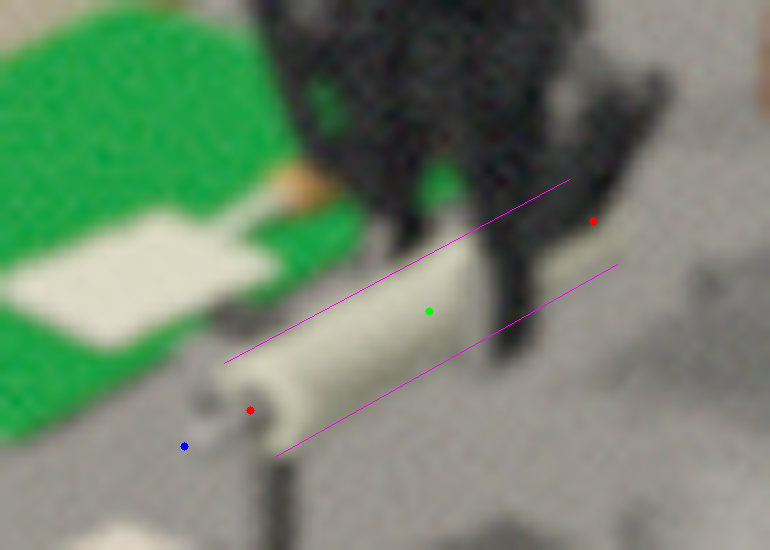

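```bash
cat > plan.py <<'E'
from h import *
# stand params: edit S
S=dict(o=np.array([.5517,.1649]),yaw=np.radians(-2.0),h=.0964)
TIP=np.array([-.0167,.1068,0])
def st2w(x,y,z):
    c,s=np.cos(S['yaw']),np.sin(S['yaw']); return np.array([S['o'][0]+c*x-s*y,S['o'][1]+s*x+c*y,z])
def Rt(psi): # level tool, y along roller; psi = yaw deg, pin toward -x
    a=S['yaw']+np.pi/2-np.radians(psi); y=np.array([np.cos(a),np.sin(a),0]); x=np.array([0,0,-1.]); return np.column_stack([x,y,np.cross(x,y)])
def target(psi,tip_xyz,tip=TIP):
    R=Rt(psi); return st2w(*tip_xyz)-R@tip, R
def jog(T1,R1,T0,R0):
    d=R0.T@(T1-T0)/.03; rv=cv2.Rodrigues(R0.T@R1)[0].ravel(); return d.round(3),rv.round(4)
def tip_in_stand(s,tip=TIP):
    p=s['position']+s['orientation']@tip; c,sn=np.cos(S['yaw']),np.sin(S['yaw']); d=p[:2]-S['o']
    y=s['orientation'][:,1]
    return np.array([c*d[0]+sn*d[1],-sn*d[0]+c*d[1],p[2]-S['h']])*1000, 90-np.degrees(np.arctan2(y[1],y[0])-S['yaw'])
E
python3 - <<'E'
from plan import *
s=read_state(); print(s['time'],s['position'],tip_in_stand(s))
print('cup',onz(camera_model('top'),(196,255),.08))
for z in (.20,.0964):
    T,R=target(12.5,(0,.075,z)); print(T,jog(T,R,s['position'],s['orientation']))
E
```

```text
4.6167 [0.39223571 0.16293914 0.20333733] (array([-159.29906811,   99.28128475,  123.59782172]), np.float64(-0.009034413286670429))
cup [0.39570641 0.18383482 0.08      ]
[0.52757688 0.13645614 0.1833    ] (array([ 0.664, -0.725,  4.54 ]), array([ 0.2183, -0.0009,  0.0005]))
[0.52757688 0.13645614 0.0797    ] (array([ 4.117, -0.724,  4.543]), array([ 0.2183, -0.0009,  0.0005]))
```

>>> jog_arm(
  plan=[
    [0,-0.2,1.2,0.1,0,0,-1],
    [0,-0.5,2.4,0.2,0,0,-1],
    [0.3,-0.7,3.6,0.218,0,0,-1],
    [0.66,-0.72,4.4,0.218,0,0,-1],
    [0.66,-0.72,4.54,0.218,0,0,-1],
    [0.66,-0.72,4.54,0.218,0,0,-1],
    [0.66,-0.72,4.54,0.218,0,0,-1],
    [0.66,-0.72,4.54,0.218,0,0,-1],
  ],
)

```text
time: 5.28
position: [0.5269, 0.1377, 0.1844]
orientation: [[0.0, 0.249, 0.969], [0.0, 0.969, -0.249], [-1.0, 0.0, 0.0]]
force: [0.3, -0.6, -1.3]
width: 0.026
```

```bash
python3 - <<'E'
from plan import *
s=read_state(); m=camera_model('wrist'); im=camera('wrist')[:,:,::-1].copy(); cv2.imwrite('pics/w6.png',im)
import pickle; pickle.dump((m,s),open('w6.pkl','wb'))
print(s['time'],s['position'],s['dq'].round(1),s['force'],tip_in_stand(s))
T,R=target(12.5,(0,.075,.0964)); print(T,jog(T,R,s['position'],s['orientation']))
E
```

```text
5.2833 [0.52687708 0.13771171 0.18443555] [ 0.5 -0.4 -0.1 -0.  -0.1  0.1] [ 0.31403979 -0.55585244 -1.32333483] (array([ -0.92906116,  76.27013333, 104.743519  ]), np.float64(12.398885206092828))
[0.52757688 0.13645614 0.0797    ] (array([ 3.491, -0.035,  0.033]), array([ 0.0018,  0.0001, -0.0001]))
```

View pics/w6.png

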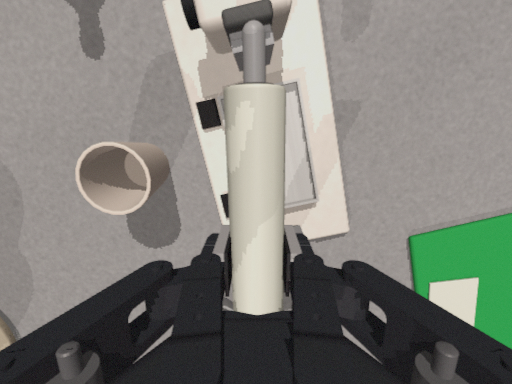

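```bash
python3 - <<'E'
from plan import *
import pickle
m,s=pickle.load(open('w6.pkl','rb')); im=cv2.imread('pics/w6.png')
big=cv2.resize(im[:110,160:360],None,fx=4,fy=4,interpolation=cv2.INTER_CUBIC)
def dot(X,c):
    p=(px(m,X)-[160,0]+.5)*4-.5; cv2.circle(big,tuple(int(round(v)) for v in p),3,c,-1)
for x in(-.015,.015):
    for y in (.085,.098): dot(st2w(x,y,S['h']+.020),(0,0,255))
for x in(-.017,.017):
    for y in (.098,.110): dot(st2w(x,y,.130),(0,255,0))
for x in (-.045,.045):
  dot(st2w(x,.07,.024),(255,0,0))
cv2.imwrite('pics/w6c.png',big)
E
```

```text
(no output)
```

View pics/w6c.png

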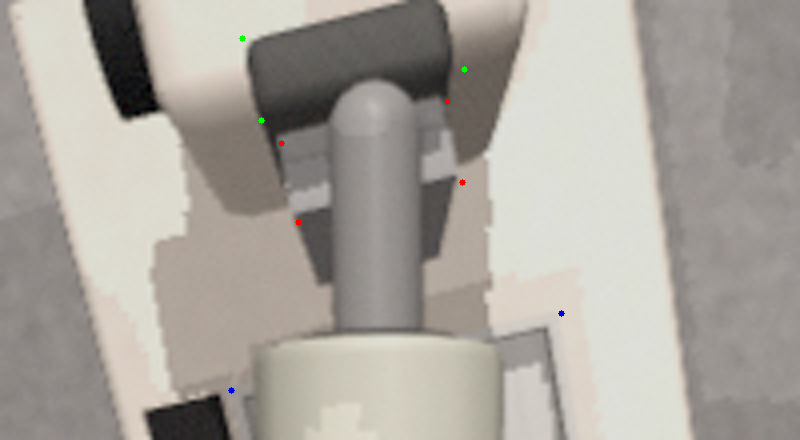

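```bash
sed -i 's/.5517,.1649/.5512,.1656/' plan.py; python3 - <<'E'
from plan import *
s=read_state(); print(tip_in_stand(s))
T,R=target(12.5,(0,.076,.0964)); print(jog(T,R,s['position'],s['orientation']))
E
```

```text
(array([ -0.42706456,  75.76622521, 104.92968593]), np.float64(12.380508403715211))
(array([3.497e+00, 1.000e-02, 3.000e-03]), array([ 0.0021,  0.0005, -0.0002]))
```

>>> jog_arm(
  plan=[
    [0.8,0,0,0,0,0,-1],
    [1.6,0,0,0,0,0,-1],
    [2.3,0,0,0,0,0,-1],
    [2.9,0,0,0,0,0,-1],
    [3.3,0,0,0,0,0,-1],
    [3.5,0.0,0,0,0,0,-1],
    [3.5,0.0,0,0,0,0,-1],
    [3.5,0.0,0,0,0,0,-1],
  ],
)

```text
time: 6.0
position: [0.5278, 0.1381, 0.0798]
orientation: [[0.001, 0.248, 0.969], [0.0, 0.969, -0.248], [-1.0, 0.0, 0.001]]
force: [0.4, 0.8, -1.4]
width: 0.0262
```

```bash
python3 - <<'E'
from plan import *
s=read_state(); m=camera_model('wrist'); im=camera('wrist')[:,:,::-1].copy(); cv2.imwrite('pics/w7.png',im)
import pickle; pickle.dump((m,s),open('w7.pkl','wb'))
print(s['time'],s['position'],s['dq'].round(1),s['force'],tip_in_stand(s))
big=cv2.resize(im[:110,160:360],None,fx=4,fy=4,interpolation=cv2.INTER_CUBIC)
def dot(X,c):
    p=(px(m,X)-[160,0]+.5)*4-.5; cv2.circle(big,tuple(int(round(v)) for v in p),3,c,-1)
for x in(-.015,.015):
    for y in (.085,.098): dot(st2w(x,y,S['h']+.020),(0,0,255))
for x in (-.007,.007): dot(st2w(x,.085,S['h']+.007),(0,255,255)); 
cv2.imwrite('pics/w7c.png',big)
E
```

```text
6.0 [0.52776328 0.13808909 0.07976241] [-0.  -0.5 -0.8  0.  -0.   0.1] [ 0.39625124  0.76265117 -1.40448244] (array([ 0.39608078, 76.00754577,  0.09676996]), np.float64(12.368191996843308))
```

View pics/w7c.png

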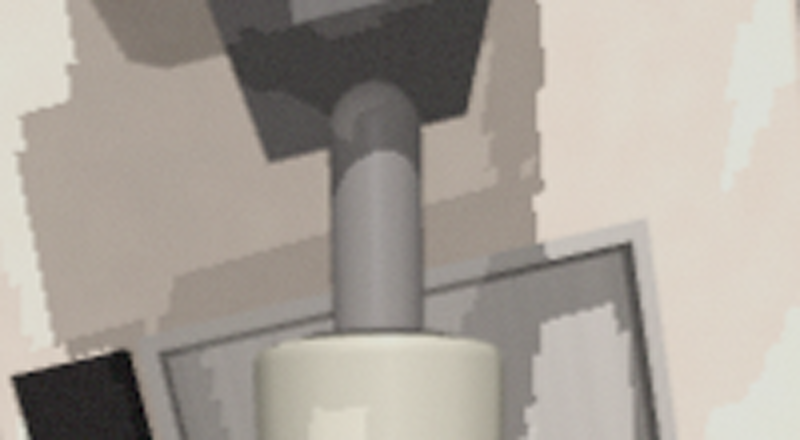

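View pics/w7.png

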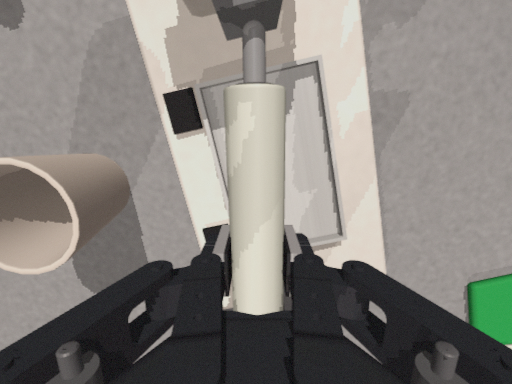

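>>> jog_arm(
  plan=[
    [0,0.13,-0.03,0,0,0,-1],
    [0,0.26,-0.057,0,0,0,-1],
    [0,0.39,-0.086,0,0,0,-1],
    [0,0.46,-0.1,0,0,0,-1],
    [0,0.46,-0.1,0,0,0,-1],
    [0,0.46,-0.1,0,0,0,-1],
    [0,0.46,-0.1,0,0,0,-1],
    [0,0.46,-0.1,0,0,0,-1],
  ],
)

```text
time: 6.72
position: [0.5283, 0.1521, 0.079]
orientation: [[0.0, 0.248, 0.969], [0.0, 0.969, -0.248], [-1.0, 0.0, 0.0]]
force: [0.5, 1.2, -0.9]
width: 0.0265
```

```bash
python3 - <<'E'
from plan import *
s=read_state(); m=camera_model('wrist'); im=camera('wrist')[:,:,::-1].copy(); cv2.imwrite('pics/w8.png',im)
print(s['time'],s['position'],s['dq'].round(1),s['force'],s['torque'],tip_in_stand(s))
big=cv2.resize(im[:110,160:360],None,fx=4,fy=4,interpolation=cv2.INTER_CUBIC)
cv2.imwrite('pics/w8c.png',big)
E
```

```text
6.7167 [0.52831294 0.15209709 0.07898884] [-0.1  0.1 -0.1  0.1 -0.   0.1] [ 0.47050679  1.22947004 -0.90881949] [ 0.3083888  -0.05271636 -0.02140988] (array([ 0.50731712, 90.016223  , -0.68409512]), np.float64(12.388714435121216))
```

View pics/w8c.png

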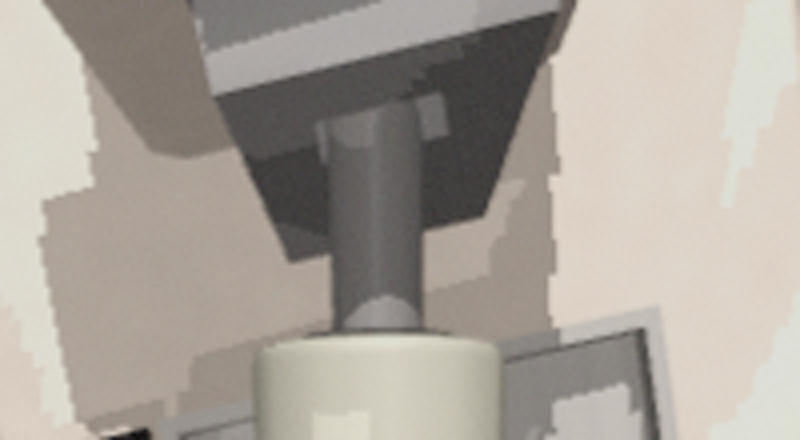

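The crop shows the nose inside the left socket: the lit socket edges lie either side of it at (320,140) and (435,115), and there's no force. Next I press on to the bottom.

>>> jog_arm(
  plan=[
    [0,0.08,0.0,0,0,0,-1],
    [0,0.16,-0.02,0,0,0,-1],
    [0,0.24,-0.035,0,0,0,-1],
    [0,0.33,-0.05,0,0,0,-1],
    [0,0.33,-0.05,0,0,0,-1],
    [0,0.33,-0.05,0,0,0,-1],
    [0,0.33,-0.05,0,0,0,-1],
  ],
)

```text
time: 7.35
position: [0.5296, 0.1616, 0.079]
orientation: [[0.001, 0.249, 0.969], [-0.001, 0.969, -0.249], [-1.0, -0.001, 0.001]]
force: [2.1, -5.3, 0.0]
width: 0.0265
```

```bash
python3 - <<'E'
from plan import *
s=read_state()
print(s['time'],s['position'],s['dq'].round(1),s['force'],s['torque'],tip_in_stand(s))
E
```

```text
7.35 [0.52957561 0.16161568 0.0790128 ] [-0.1 -0.   0.1  0.  -0.1  0. ] [ 2.08420429 -5.3335045   0.03574766] [-0.67737643 -0.29836811 -0.27174745] (array([ 1.4480891 , 99.58555645, -0.75334912]), np.float64(12.39901201753969))
```

>>> jog_arm(
  plan=[
    [0,0.06,-0.013,0,0,0,-1],
    [0,0.12,-0.026,0,0,0,-1],
    [0,0.12,-0.026,0,0,0,-1],
    [0,0.12,-0.026,0,0,0,-1],
    [0,0.12,-0.026,0,0,0,-1],
  ],
)

```text
time: 7.77
position: [0.53, 0.1649, 0.0791]
orientation: [[0.001, 0.249, 0.968], [-0.001, 0.968, -0.249], [-1.0, -0.001, 0.001]]
force: [1.7, -7.2, 0.2]
width: 0.026
```

```bash
python3 - <<'E'
from plan import *
for i in range(3):
    s=read_state(); im=camera('wrist')[:,:,::-1].copy()
    print(s['time'],s['position'],s['force'],s['torque'].round(2),tip_in_stand(s))
cv2.imwrite('pics/w9.png',im)
c=im[60:110,180:330]; cv2.imwrite('pics/w9c.png',cv2.resize(im[0:110,160:360],None,fx=4,fy=4,interpolation=cv2.INTER_CUBIC))
E
```

```text
7.7667 [0.52995339 0.16487593 0.0790984 ] [ 1.69030569 -7.24330908  0.18524712] [-1.   -0.35 -0.37] (array([  1.74180509, 102.85851013,  -0.71854559]), np.float64(12.420077904227085))
7.8167 [0.52998172 0.16484943 0.07908883] [ 1.95920965 -7.43143549 -0.1967711 ] [-1.01 -0.41 -0.36] (array([  1.76867568, 102.83430819,  -0.73294889]), np.float64(12.419033631742934))
7.8667 [0.52996135 0.1648477  0.07909852] [ 2.29839636 -7.69072915  0.38840523] [-0.97 -0.34 -0.35] (array([  1.75568696, 102.82950639,  -0.71858408]), np.float64(12.422928820603772))
```

View pics/w9c.png

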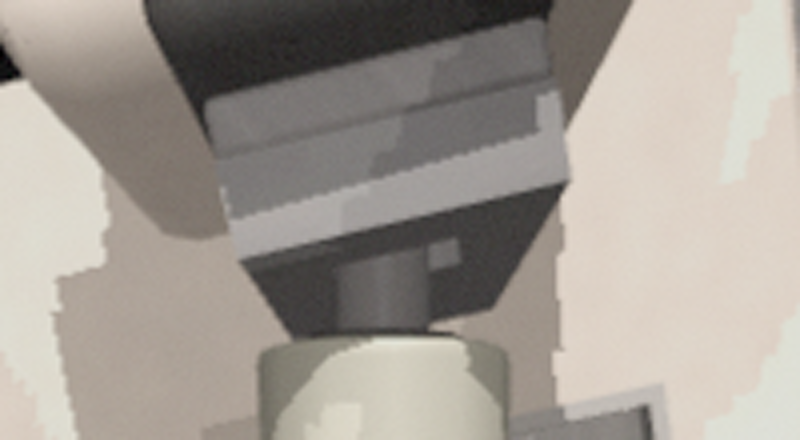

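```bash
python3 - <<'E'
from plan import *
s=read_state()
print(tip_in_stand(s,np.array([-.0167,.1068-.0115,0])))
TA=np.array([-.0167,.1068-.0133,0]); z=s['position'][2]+.0167
for psi in (12.4,10,8,6,4,2,0):
    T,R=target(psi,(.0008,.0915,z),TA); d,rv=jog(T,R,s['position'],s['orientation']); print(psi,d,rv)
E
```

```text
(array([-0.69893298, 91.60470793, -0.68644354]), np.float64(12.42166003623852))
12.4 [0.    0.068 0.05 ] [-0.0004  0.0015  0.0011]
10 [0.    0.071 0.18 ] [-0.0423  0.0015  0.0011]
8 [0.    0.077 0.289] [-0.0772  0.0015  0.0011]
6 [0.001 0.087 0.397] [-0.1121  0.0015  0.0012]
4 [0.001 0.102 0.505] [-0.147   0.0015  0.0012]
2 [0.001 0.119 0.612] [-0.1819  0.0014  0.0012]
0 [0.001 0.141 0.719] [-0.2168  0.0014  0.0012]
```

>>> jog_arm(
  plan=[
    [0,0.035,0.02,0,0,0,-1],
    [0,0.068,0.05,0,0,0,-1],
    [0,0.068,0.05,0,0,0,-1],
    [0,0.068,0.05,0,0,0,-1],
  ],
)

```text
time: 8.25
position: [0.5311, 0.1664, 0.0788]
orientation: [[-0.001, 0.248, 0.969], [-0.002, 0.969, -0.248], [-1.0, -0.002, -0.0]]
force: [-1.4, -8.5, 0.7]
width: 0.0257
```

```bash
python3 - <<'E'
from plan import *
for i in range(3):
    s=read_state(); im=camera('wrist')[:,:,::-1].copy()
    print(s['time'],s['position'],s['force'],s['torque'].round(2),tip_in_stand(s))
cv2.imwrite('pics/w10.png',im)
cv2.imwrite('pics/w10c.png',cv2.resize(im[0:110,160:360],None,fx=4,fy=4,interpolation=cv2.INTER_CUBIC))
E
```

```text
8.25 [0.53110454 0.16639888 0.07880518] [-1.40361401 -8.46524136  0.67668212] [-1.12  0.06 -0.1 ] (array([  2.8027151 , 104.44513552,  -1.11547687]), np.float64(12.380549484541163))
8.3 [0.53109336 0.16640162 0.0788344 ] [-0.74523505 -8.6569045   1.08701174] [-1.08  0.07 -0.08] (array([  2.79296812, 104.44667722,  -1.08326795]), np.float64(12.381732256115882))
8.35 [0.53107774 0.16640004 0.07882213] [-0.77735479 -7.88138479 -0.43479493] [-1.06  0.04 -0.1 ] (array([  2.77573396, 104.44521118,  -1.09737331]), np.float64(12.38083533589004))
```

View pics/w10c.png

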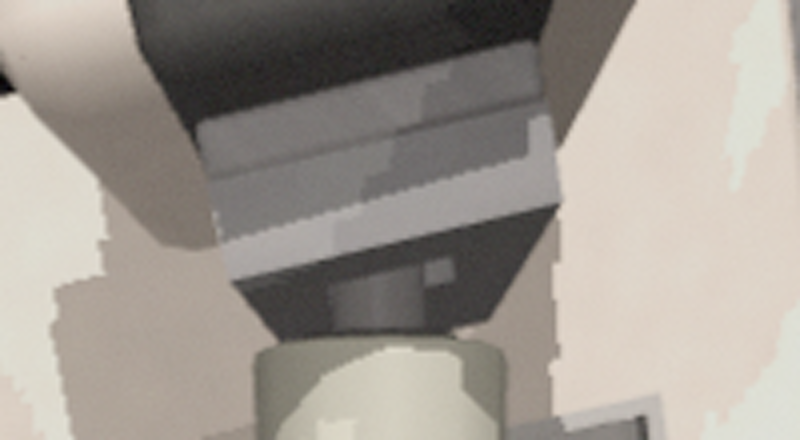

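>>> jog_arm(
  plan=[
    [0,0.003,0.065,-0.021,0,0,-1],
    [0,0.003,0.13,-0.042,0,0,-1],
    [0,0.006,0.185,-0.06,0,0,-1],
    [0,0.009,0.239,-0.077,0,0,-1],
    [0,0.014,0.293,-0.095,0,0,-1],
    [0,0.019,0.347,-0.112,0,0,-1],
    [0,0.019,0.347,-0.112,0,0,-1],
    [0,0.019,0.347,-0.112,0,0,-1],
  ],
)

```text
time: 9.07
position: [0.5415, 0.1643, 0.0789]
orientation: [[-0.001, 0.139, 0.99], [-0.002, 0.99, -0.139], [-1.0, -0.002, -0.0]]
force: [-0.0, -7.8, 1.4]
width: 0.0262
```

```bash
python3 - <<'E'
from plan import *
s=read_state(); im=camera('wrist')[:,:,::-1].copy()
print(s['time'],s['position'],s['force'],s['torque'].round(2),tip_in_stand(s))
cv2.imwrite('pics/w11c.png',cv2.resize(im[0:110,160:360],None,fx=4,fy=4,interpolation=cv2.INTER_CUBIC))
im=camera('side')[:,:,::-1].copy()
cv2.imwrite('pics/s11c.png',cv2.resize(im[150:250,180:300],None,fx=6,fy=6,interpolation=cv2.INTER_CUBIC))
E
```

```text
9.0667 [0.54154773 0.16430606 0.07886267] [-0.02022505 -7.78533875  1.40775243] [-1.07 -0.04 -0.15] (array([  1.50683549, 104.62202073,  -1.03743039]), np.float64(5.966061164139418))
```

View pics/w11c.png

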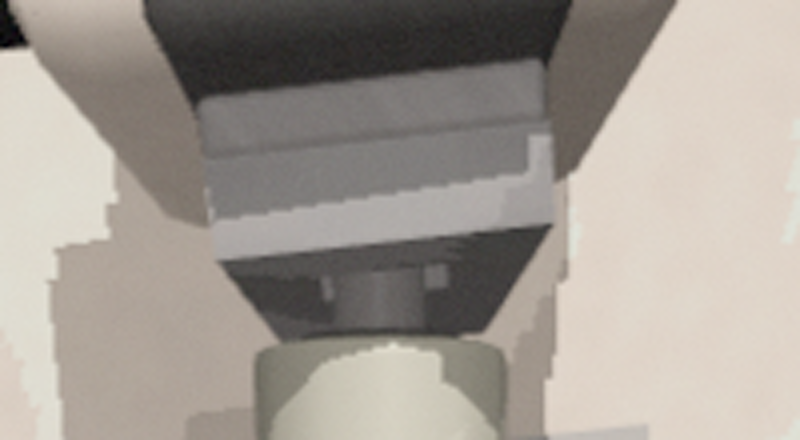

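View pics/s11c.png

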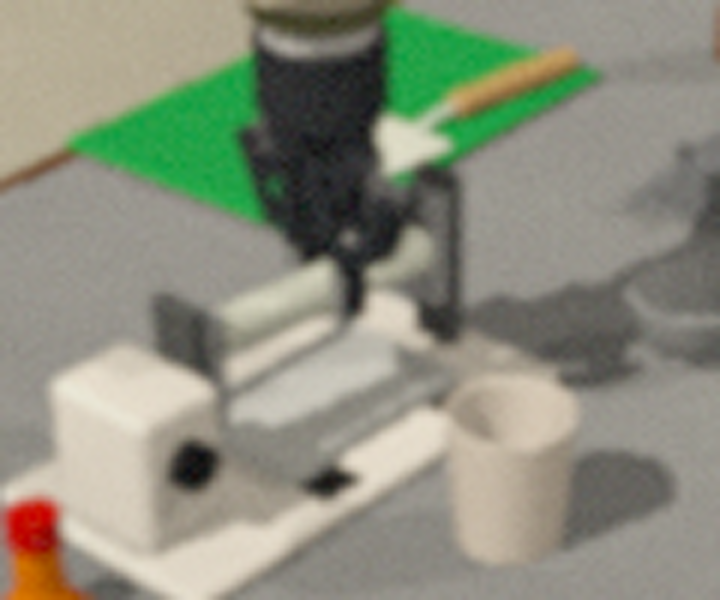

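>>> jog_arm(
  plan=[
    [0,0.02,0,0,0,0,-1],
    [0,0.04,0,0,0,0,-1],
    [0,0.047,0.054,-0.018,0,0,-1],
    [0,0.054,0.108,-0.035,0,0,-1],
    [0,0.062,0.16,-0.053,0,0,-1],
    [0,0.062,0.16,-0.053,0,0,-1],
  ],
)

```text
time: 9.67
position: [0.5468, 0.1653, 0.0789]
orientation: [[-0.0, 0.085, 0.996], [-0.002, 0.996, -0.085], [-1.0, -0.002, -0.0]]
force: [-0.6, -9.1, -0.2]
width: 0.0265
```

```bash
python3 - <<'E'
from plan import *
s=read_state(); 
print(s['time'],s['position'],s['force'],s['torque'].round(2),tip_in_stand(s))
E
```

```text
9.6667 [0.54682757 0.1653092  0.07890633] [-0.60189265 -9.10247691 -0.16518103] [-1.26 -0.02 -0.09] (array([  1.00882571, 106.25744115,  -1.02309212]), np.float64(2.8802708971566062))
```

>>> jog_arm(
  plan=[
    [0,0.01,0.054,-0.017,0,0,-1],
    [0,0.02,0.108,-0.034,0,0,-1],
    [0,0.03,0.16,-0.05,0,0,-1],
    [0,0.03,0.16,-0.05,0,0,-1],
    [0,0.03,0.16,-0.05,0,0,-1],
  ],
)

```text
time: 10.08
position: [0.5515, 0.1657, 0.0789]
orientation: [[-0.0, 0.036, 0.999], [-0.002, 0.999, -0.036], [-1.0, -0.002, -0.0]]
force: [0.4, -10.4, 0.2]
width: 0.0262
```

```bash
python3 - <<'E'
from plan import *
s=read_state(); m=camera_model('wrist'); im=camera('wrist')[:,:,::-1].copy()
print(s['time'],s['position'],s['force'],s['torque'].round(2),tip_in_stand(s))
cv2.imwrite('pics/w12.png',im)
cv2.imwrite('pics/w12c.png',cv2.resize(im[0:110,160:360],None,fx=4,fy=4,interpolation=cv2.INTER_CUBIC))
im=camera('side')[:,:,::-1].copy()
cv2.imwrite('pics/s12c.png',cv2.resize(im[160:220,200:270],None,fx=10,fy=10,interpolation=cv2.INTER_CUBIC))
E
```

```text
10.0833 [0.55153494 0.16571039 0.07886945] [  0.35547268 -10.3718064    0.24002163] [-1.27 -0.06 -0.09] (array([  0.45181457, 106.9607499 ,  -1.08064956]), np.float64(0.06260189529638183))
```

View pics/w12c.png

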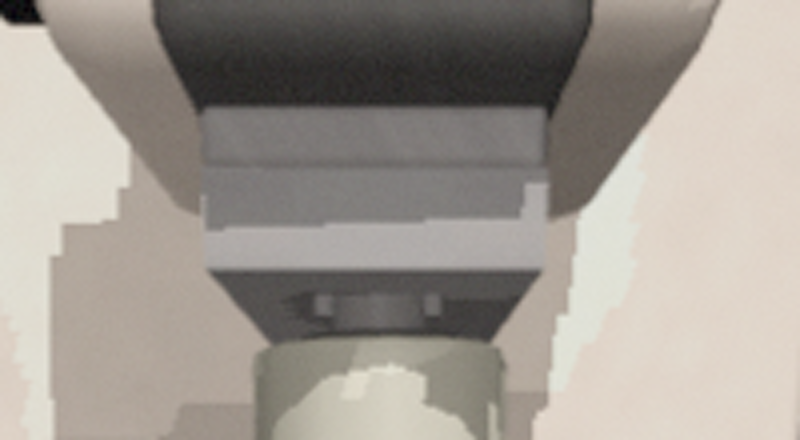

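View pics/s12c.png

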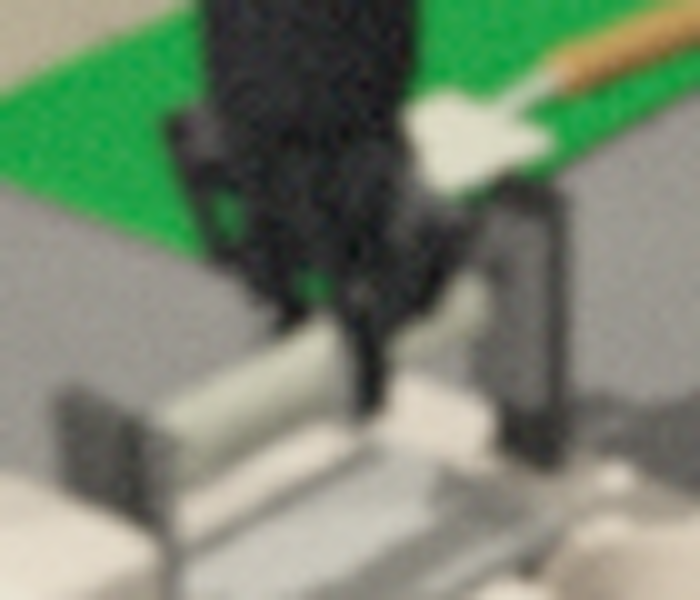

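>>> jog_arm(
  plan=[
    [0,-0.05,0,0,0,0,-1],
    [0,-0.1,0,0,0,0,-1],
    [0,-0.15,0,0,0,0,-1],
    [0,-0.2,0,0,0,0,-1],
    [0,-0.2,0,0,0,0,-1],
    [0,-0.2,0,0,0,0,-1],
    [0,-0.2,0,0,0,0,-1],
  ],
)

```text
time: 10.77
position: [0.5513, 0.161, 0.0791]
orientation: [[0.0, 0.036, 0.999], [-0.0, 0.999, -0.036], [-1.0, -0.0, 0.0]]
force: [1.4, -2.6, 0.7]
width: 0.0264
```

```bash
python3 - <<'E'
from plan import *
s=read_state(); im=camera('wrist')[:,:,::-1].copy()
print(s['time'],s['position'],s['force'],s['torque'].round(2),tip_in_stand(s))
E
```

```text
10.7667 [0.55134007 0.16099772 0.07906833] [ 1.36143266 -2.62892501  0.70357449] [-0.23 -0.21 -0.15] (array([  0.40047804, 102.20722661,  -0.64359508]), np.float64(0.0577505593381602))
```

```bash
python3 - <<'E'
from plan import *
s=read_state(); m=camera_model('side')
im=np.mean([camera('side')[:,:,::-1].astype(float) for _ in range(8)],axis=0)
np.save('s13.npy',im); print(read_state()['force'])
T=s['position'];R=s['orientation']
for tilt in (-3,0,3):
    a=np.radians(tilt)
    ax=np.array([-np.sin(a),np.cos(a),0]) # nose up positive
    C=np.array([-.0167,.0,0])
    d=R.T@(-np.array(m['R']).T@m['t']-T); d-=ax*(d@ax); d/=np.linalg.norm(d); n=np.cross(d,ax)*.014
    for sg in(1,-1):
        p=px(m,T+R@(C-.06*ax+sg*n)); q=px(m,T+R@(C+.07*ax+sg*n)); print(tilt,sg,p.round(1),q.round(1),'slope',((q-p)[1]/(q-p)[0]).round(4))
cv2.imwrite('pics/s13c.png',cv2.resize(im[170:220,205:265].astype(np.uint8),None,fx=12,fy=12,interpolation=cv2.INTER_CUBIC))
E
```

```text
[ 1.41540646 -2.10081886  2.79794149]
-3 1 [246.2 192.7] [220. 209.] slope -0.6236
-3 -1 [242.  185.9] [215.5 201.8] slope -0.6005
0 1 [246.1 193.5] [219.7 208.2] slope -0.5564
0 -1 [242.2 186.6] [215.6 200.8] slope -0.5331
3 1 [245.9 194.4] [219.5 207.3] slope -0.4895
3 -1 [242.4 187.3] [215.8 199.7] slope -0.4661
```

View pics/s13c.png

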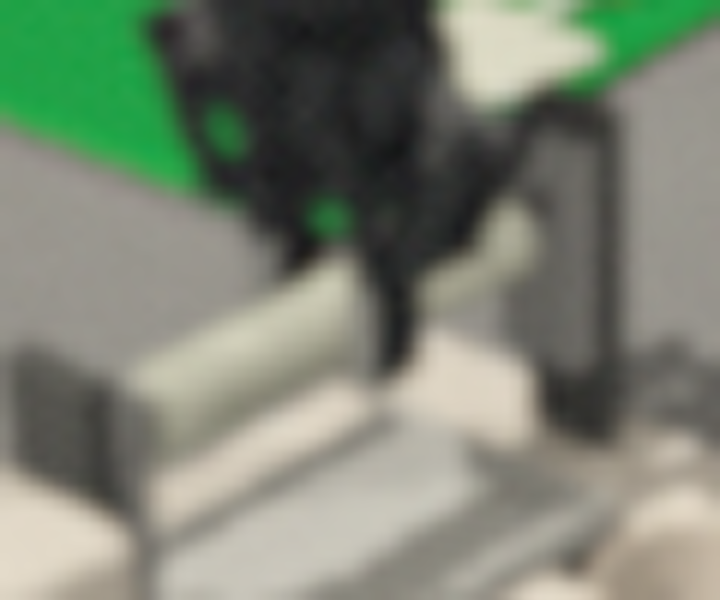

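```bash
python3 - <<'E'
from plan import *
im=np.load('s13.npy'); g=im.mean(2)
# yellowness helps: barrel is light & slightly green-yellow
for x in range(216,250):
    col=g[:,x]; print(x, col[184:212].round(0).astype(int))
E
```

```text
216 [114 132 146 150 150 150 149 148 149 148 149 148 148 148 148 154 165 172
 158 128 110 105 103 101 104 109 113 112]
217 [108 124 140 149 150 149 150 148 148 148 150 147 148 147 150 162 179 185
 172 143 121 111 108 110 118 131 145 147]
218 [102 118 135 146 150 152 151 150 149 149 150 150 147 149 154 171 187 191
 180 158 140 130 123 123 133 158 178 181]
219 [ 97 113 131 142 148 151 150 149 149 148 150 148 146 149 161 179 191 191
 183 167 154 146 138 134 148 176 195 198]
220 [ 88 100 119 139 148 150 150 149 149 148 149 148 147 153 171 186 190 188
 180 167 156 149 140 142 161 187 199 200]
221 [ 69  81 104 129 144 150 149 149 149 148 148 149 149 164 182 191 190 184
 174 162 150 142 138 148 173 194 200 193]
222 [ 50  60  85 117 139 148 150 149 149 148 148 148 154 174 192 194 187 179
 166 153 140 136 141 160 186 197 198 184]
223 [ 40  46  69 107 134 145 149 149 148 148 148 150 163 185 197 193 183 171
 157 143 133 134 153 180 195 200 192 172]
224 [ 42  42  59  91 120 136 144 146 147 146 145 153 172 193 201 192 178 165
 149 134 129 142 172 195 201 197 184 158]
225 [ 42  43  51  72  94 115 
[... 2245 characters left out ...]
 33  35  48  67  86 121 149 150 142 139 143 148 166 191 205 209
 209 209 204 188 160 139 137 151 162 152]
245 [ 37  38  45  67  95 115 129 142 149 143 137 138 140 141 154 182 204 209
 209 209 204 192 168 137 123 134 144 136]
246 [ 44  48  75 110 137 153 155 154 144 131 123 126 125 125 139 168 197 209
 210 209 206 197 179 146 124 123 126 123]
247 [ 54  68  93 129 157 164 162 153 137 117 103 104 105 106 119 148 182 202
 207 207 204 196 179 148 125 120 117 119]
248 [ 75  79  88 117 145 152 151 141 124 103  96  95  96  95 102 122 154 179
 185 184 184 182 166 142 126 120 118 120]
249 [ 90  83  75  87 112 126 128 120 109  98  96  96  96  95  96  97 106 125
 130 131 138 147 141 130 127 122 120 118]
```

```bash
python3 - <<'E'
from plan import *
F=[]
for i in range(10):
    s=read_state(); F.append(np.r_[s['force'],s['torque']]); camera('top')
print(np.mean(F,0).round(2),np.std(F,0).round(2),s['position'],tip_in_stand(s),s['time'])
E
```

```text
[ 1.83 -2.8   2.57 -0.24 -0.31 -0.12] [0.6  0.54 0.63 0.03 0.03 0.03] [0.551332   0.16094311 0.07904237] (array([  0.40580797, 102.15012399,  -0.65521979]), np.float64(0.06339889822477573)) 11.6667
```

>>> jog_arm(
  plan=[
    [-0.025,0.02,0.012,0,0,0,-1],
    [-0.05,0.02,0.025,0,0,0,-1],
    [-0.05,0,0.025,0,0,0,-1],
    [-0.05,0,0.025,0,0,0,-1],
    [-0.05,0,0.025,0,0,0,-1],
  ],
)

```text
time: 12.13
position: [0.5513, 0.1603, 0.0799]
orientation: [[-0.002, 0.036, 0.999], [-0.001, 0.999, -0.036], [-1.0, -0.001, -0.002]]
force: [1.9, -5.9, 0.8]
width: 0.0259
```

```bash
cat > st.py <<'E'
from plan import *
def st(n=5):
    F=[]
    for i in range(n):
        s=read_state(); F.append(np.r_[s['force'],s['torque']]); im=camera('wrist')
    print(s['time'],'F',np.mean(F,0).round(2),'pos',s['position'].round(4),'tip',tip_in_stand(s)[0].round(2),'psi',round(tip_in_stand(s)[1],2),'tilt tool x',s['orientation'][:2,0].round(4))
    return im
E
python3 -c "
from st import *
st()"
```

```text
12.3333 F [ 0.77 -5.6   0.63 -0.78 -0.13 -0.07] pos [0.5514 0.1604 0.0799] tip [4.800e-01 1.016e+02 8.000e-02] psi 0.06 tilt tool x [-0.002  -0.0012]
```

The pin has slipped into the socket mouth: Fy now matches the spring alone. I'll continue to the right.

>>> jog_arm(
  plan=[
    [0,-0.05,0,0,0,0,-1],
    [0,-0.1,0,0,0,0,-1],
    [0,-0.1,0,0,0,0,-1],
    [0,-0.1,0,0,0,0,-1],
    [0,-0.1,0,0,0,0,-1],
  ],
)

```text
time: 12.8
position: [0.5512, 0.1574, 0.0804]
orientation: [[-0.002, 0.036, 0.999], [-0.001, 0.999, -0.036], [-1.0, -0.001, -0.002]]
force: [-1.9, -6.2, 3.3]
width: 0.0263
```

```bash
python3 -c "
from st import *
st()"
```

```text
13.0 F [-2.48 -5.8   3.48 -0.89  0.35 -0.22] pos [0.5512 0.1574 0.0804] tip [ 0.44 98.6   0.57] psi 0.07 tilt tool x [-0.0017 -0.0012]
```

>>> jog_arm(
  plan=[
    [-0.012,0,-0.005,0.001,0,-0.004,-1],
    [-0.025,0,-0.01,0.003,0,-0.008,-1],
    [-0.025,0,-0.01,0.003,0,-0.008,-1],
    [-0.025,0,-0.01,0.003,0,-0.008,-1],
  ],
)

```text
time: 13.38
position: [0.5511, 0.1578, 0.0808]
orientation: [[-0.002, 0.039, 0.999], [-0.008, 0.999, -0.039], [-1.0, -0.008, -0.001]]
force: [-1.0, -4.1, -1.2]
width: 0.0261
```

```bash
python3 -c "
from st import *
st()"
```

```text
13.5833 F [-1.59 -4.37 -1.29 -0.64  0.17 -0.03] pos [0.5512 0.1579 0.0809] tip [ 0.7  99.22  0.35] psi 0.23 tilt tool x [-0.0013 -0.0081]
```

>>> jog_arm(
  plan=[
    [0,-0.05,-0.01,0.002,0,0,-1],
    [0,-0.1,-0.01,0.002,0,0,-1],
    [0,-0.13,-0.01,0.002,0,0,-1],
    [0,-0.13,-0.01,0.002,0,0,-1],
    [0,-0.13,-0.01,0.002,0,0,-1],
  ],
)

```text
time: 14.05
position: [0.551, 0.1543, 0.0812]
orientation: [[-0.0, 0.041, 0.999], [-0.008, 0.999, -0.041], [-1.0, -0.008, -0.0]]
force: [-1.2, -0.6, -1.6]
width: 0.0259
```

```bash
python3 -c "
from st import *
im=st()
cv2.imwrite('pics/w14c.png',cv2.resize(im[0:110,160:360,::-1],None,fx=4,fy=4,interpolation=cv2.INTER_CUBIC))"
```

```text
14.25 F [-1.32 -0.46 -1.97 -0.07  0.25 -0.03] pos [0.551  0.1542 0.0812] tip [ 0.87 95.55  0.66] psi 0.35 tilt tool x [-0.0004 -0.0078]
```

View pics/w14c.png

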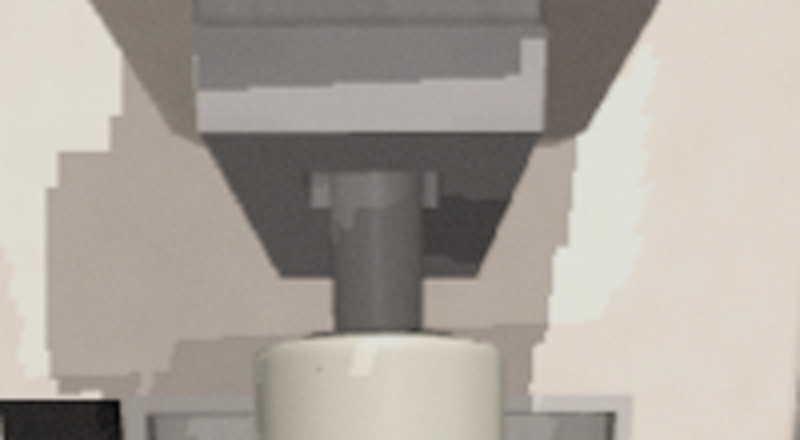

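>>> jog_arm(
  plan=[
    [0,-0.03,0,0,0,0,-1],
    [0,-0.06,0,0,0,0,-1],
    [0,-0.06,0,0,0,0,-1],
    [0,-0.06,0,0,0,0,-1],
  ],
)

```text
time: 14.63
position: [0.551, 0.1538, 0.0812]
orientation: [[0.0, 0.041, 0.999], [-0.005, 0.999, -0.041], [-1.0, -0.005, 0.0]]
force: [-1.5, 8.1, -2.0]
width: 0.0263
```

```bash
python3 -c "
from st import *
im=st()"
```

```text
14.8333 F [-1.18  8.31 -2.75  1.31  0.15 -0.09] pos [0.551  0.1538 0.0812] tip [ 0.8  95.08  0.96] psi 0.34 tilt tool x [ 0.0001 -0.0052]
```

>>> jog_arm(
  plan=[
    [0,0.045,0,0,0,0,-1],
    [0.03,0.045,0,0,0,0,-1],
    [0.05,0.045,0,0,0,0,-1],
    [0.05,0.045,0,0,0,0,-1],
  ],
)

```text
time: 15.22
position: [0.5511, 0.154, 0.0805]
orientation: [[0.001, 0.041, 0.999], [-0.007, 0.999, -0.041], [-1.0, -0.007, 0.001]]
force: [-3.9, 3.8, 5.7]
width: 0.0258
```

```bash
python3 -c "
from st import *
im=st()"
```

```text
15.4167 F [-3.98  3.64  5.29  0.57  0.6  -0.02] pos [0.5512 0.154  0.0805] tip [9.900e-01 9.535e+01 8.000e-02] psi 0.34 tilt tool x [ 0.0007 -0.0071]
```

>>> jog_arm(
  plan=[
    [-0.02,0.02,-0.025,0,0,0,-1],
    [-0.02,0.02,-0.025,0,0,0,-1],
    [-0.02,0.02,-0.025,0,0,0,-1],
  ],
)

```text
time: 15.72
position: [0.5509, 0.1541, 0.0806]
orientation: [[0.001, 0.041, 0.999], [-0.008, 0.999, -0.041], [-1.0, -0.008, 0.002]]
force: [-0.2, 1.6, 2.9]
width: 0.0262
```

```bash
python3 -c "
from st import *
im=st(3)"
```

```text
15.8167 F [ 0.44  1.05  2.29  0.17 -0.09 -0.06] pos [0.5509 0.1542 0.0806] tip [7.200e-01 9.549e+01 8.000e-02] psi 0.36 tilt tool x [ 0.0011 -0.0079]
```

>>> jog_arm(
  plan=[
    [0,0,0,0,0,0,-0.2],
    [0,0,0,0,0,0,0],
    [0,0,0,0,0,0,0.3],
    [0,0,0,0,0,0,0.6],
    [0,0,0,0,0,0,0.6],
    [0,0,0,0,0,0,0.6],
    [0,0,0,0,0,0,0.6],
  ],
)

```text
time: 16.45
position: [0.5503, 0.1542, 0.0803]
orientation: [[-0.0, 0.041, 0.999], [-0.008, 0.999, -0.041], [-1.0, -0.008, -0.0]]
force: [0.3, 0.9, 0.5]
width: 0.0682
```

```bash
python3 -c "
from st import *
im=st(2)
print(read_state()['width'])
cv2.imwrite('pics/w15.png',im[:,:,::-1])"
```

```text
16.5 F [ 0.34  0.27  0.22 -0.01  0.    0.04] pos [0.5503 0.1542 0.0803] tip [ 0.16 95.53 -0.29] psi 0.35 tilt tool x [-0.0004 -0.008 ]
0.06840810391370147
```

View pics/w15.png

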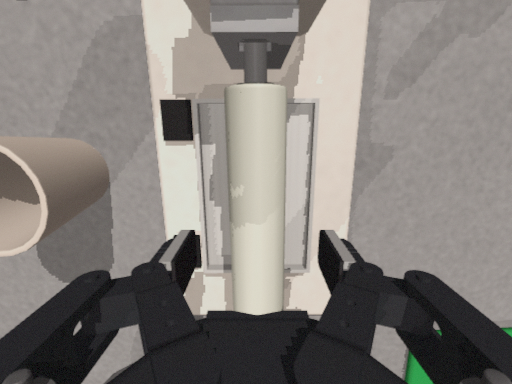

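>>> jog_arm(
  plan=[
    [-0.5,0,0,0,0,0,0.6],
    [-1.5,0,0,0,0,0,0.6],
    [-2.5,0,0,0,0,0,0.6],
    [-3.5,0,0,0,0,0,0.6],
    [-4.5,0,0,0,0,0,0.6],
    [-4.5,0.3,-1.2,0,0,0,0.6],
    [-4.5,0.3,-2.4,0,0,0,0.6],
    [-4.5,0.3,-3.6,0,0,0,0.6],
    [-4.5,0.3,-4.8,0,0,0,0.6],
    [-4.5,0.3,-4.8,0,0,0,0.6],
  ],
)

```text
time: 17.38
position: [0.401, 0.1706, 0.2152]
orientation: [[-0.004, 0.039, 0.999], [-0.008, 0.999, -0.039], [-1.0, -0.008, -0.003]]
force: [0.7, -0.9, 1.2]
width: 0.0683
```

```bash
python3 -c "
from st import *
import pickle
st(4)
s=read_state(); m=camera_model('wrist'); im=camera('wrist')[:,:,::-1].copy()
pickle.dump((m,s),open('w16.pkl','wb'))
cv2.imwrite('pics/w16.png',im)
t=camera('side')[:,:,::-1]; cv2.imwrite('pics/s16.png',cv2.resize(t[150:270,160:320],None,fx=5,fy=5,interpolation=cv2.INTER_CUBIC))
t=camera('top')[:,:,::-1]; cv2.imwrite('pics/t16.png',t)"
```

```text
17.5333 F [ 0.33 -0.07  0.07  0.03 -0.04 -0.01] pos [0.4074 0.1703 0.2157] tip [-143.29  106.56  135.14] psi 0.34 tilt tool x [ 0.0012 -0.0079]
```

View pics/w16.png

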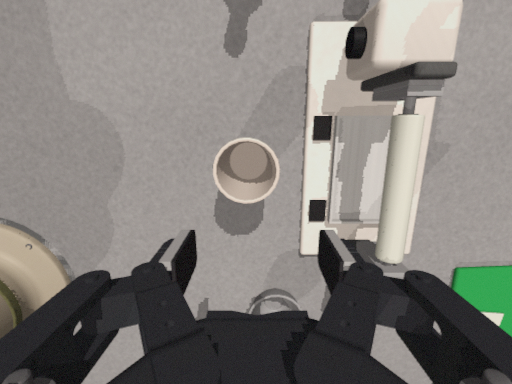

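View pics/s16.png

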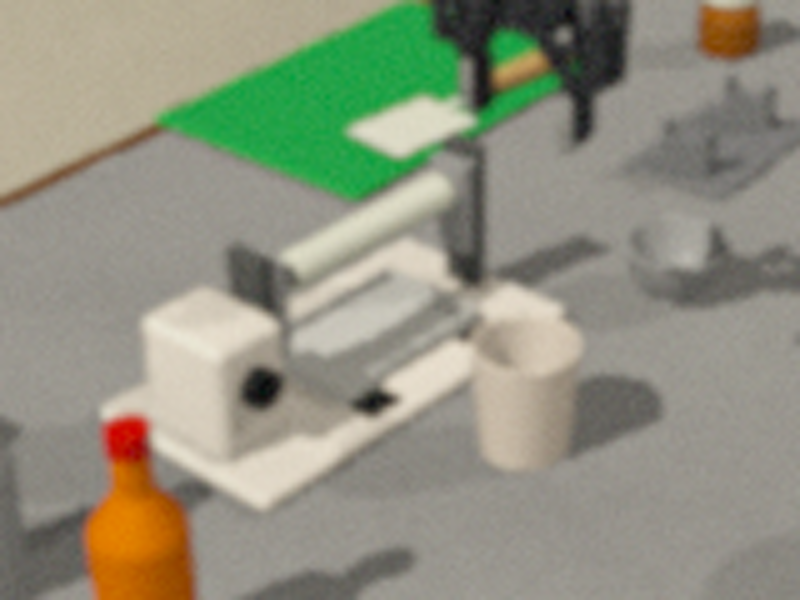

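View pics/t16.png

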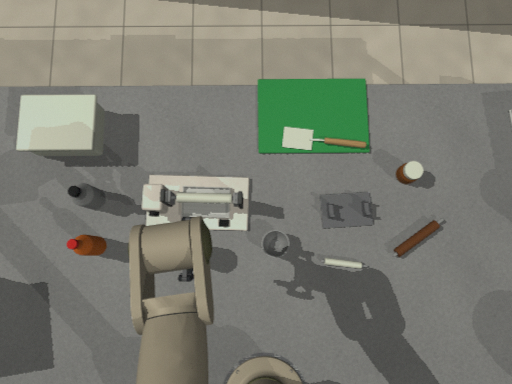

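```bash
python3 - <<'E'
from plan import *
import pickle
m,s=pickle.load(open('w16.pkl','rb')); im=cv2.imread('pics/w16.png')
big=cv2.resize(im[70:280,340:470],None,fx=4,fy=4,interpolation=cv2.INTER_CUBIC)[:600] if 0 else None
def crop(x0,x1,y0,y1,f,name):
    b=cv2.resize(im[y0:y1,x0:x1],None,fx=f,fy=f,interpolation=cv2.INTER_CUBIC)
    S['o']=np.array([.5515,.1645]); zc=S['h']-.002
    for y,r in ((-.08,.014),(.07,.014)):
        for a in np.linspace(0,2*np.pi,16,endpoint=False):
            p=(px(m,st2w(r*np.cos(a),y,zc+r*np.sin(a)))-[x0,y0]+.5)*f-.5; cv2.circle(b,tuple(int(round(v)) for v in p),1,(0,0,255),-1)
    for y in (-.085,.085):
        for x in (-.015,.015):
            p=(px(m,st2w(x,y,S['h']+.02))-[x0,y0]+.5)*f-.5; cv2.circle(b,tuple(int(round(v)) for v in p),3,(0,255,0),-1)
    cv2.imwrite(name,b)
crop(350,460,60,135,7,'pics/w16a.png'); crop(340,440,220,290,7,'pics/w16b.png')
E
```

```text
(no output)
```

View pics/w16a.png

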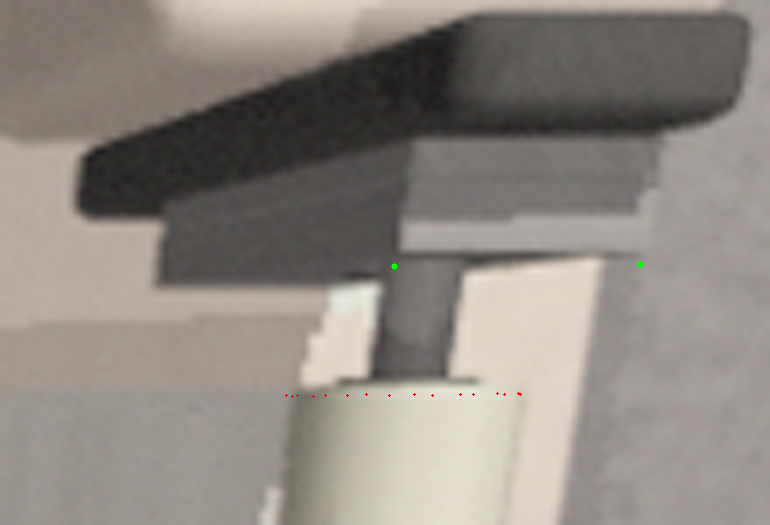

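View pics/w16b.png

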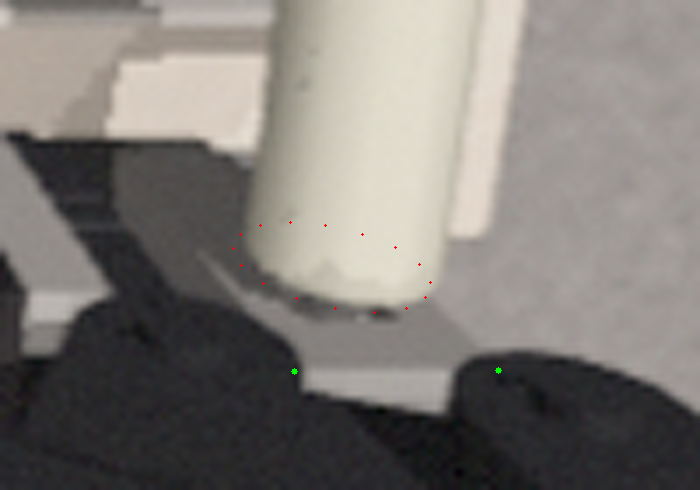

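>>> jog_arm(
  plan=[
    [0,-1.2,0.6,0,0,0,0.6],
    [0,-2.4,1.2,0,0,0,0.6],
    [0,-3.5,1.8,0,0,0,0.6],
    [0,-4.5,2.4,0,0,0,0.6],
    [0,-5.2,3.0,0,0,0,0.6],
    [0,-5.2,3.6,0,0,0,0.6],
    [0,-5.2,3.6,0,0,0,0.6],
    [0,-5.2,3.6,0,0,0,0.6],
    [0,-5.2,3.6,0,0,0,0.6],
  ],
)

```text
time: 18.48
position: [0.5081, 0.0102, 0.2161]
orientation: [[-0.001, 0.041, 0.999], [-0.008, 0.999, -0.041], [-1.0, -0.008, -0.001]]
force: [0.2, -0.7, -0.6]
width: 0.0681
```

```bash
python3 - <<'E'
from st import *
st(3)
m=camera_model('wrist'); im=camera('wrist')[:,:,::-1].copy(); cv2.imwrite('pics/w17.png',im)
S['o']=np.array([.5515,.1645])
p=px(m,st2w(0,-.083,S['h'])); print(p); x,y=int(p[0]),int(p[1])
b=cv2.resize(im[max(0,y-40):y+40,max(0,x-50):x+50],None,fx=7,fy=7,interpolation=cv2.INTER_CUBIC); cv2.imwrite('pics/w17c.png',b)
E
```

```text
18.5833 F [ 0.31 -0.08 -0.36  0.01  0.   -0.02] pos [0.5079 0.0104 0.2165] tip [-37.32 -49.66 135.94] psi 0.3 tilt tool x [-0.0006 -0.0079]
[296.18234041 113.14533277]
```

View pics/w17c.png

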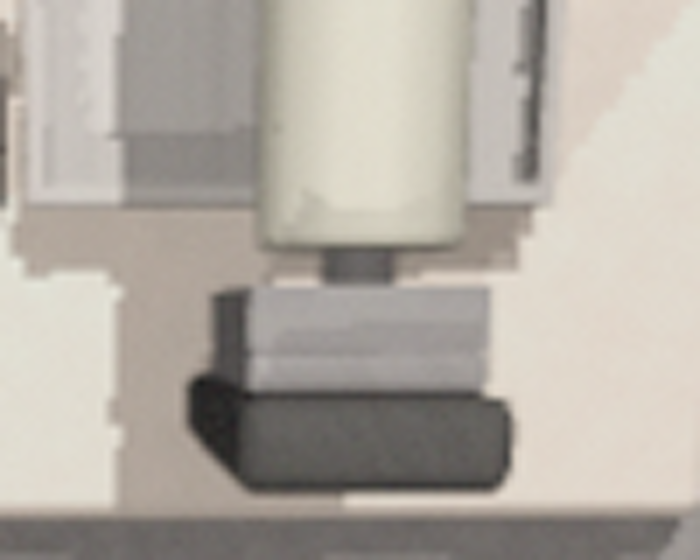

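```bash
python3 -c "
from cell import *
print(order.hand_in())"
```

```text
the job is handed in; nothing more can be done
None
```

The butter roller is back in the stand, and I handed the job in at about 18.6 s of the 64 s allowed.

**How it went:**
- I took the larger white roller from the rack and put its nose into the left socket. I measured that socket about 84 mm above the base plate.
- I pressed the nose in about 14 mm (some 10 N) and swung the pin in between the cheeks.
- The pin first caught the edge of the right socket. I raised it about 2 mm and nudged it sideways, and it went in and reached the bottom.

**Last checks:**
- **Right end:** the gap between barrel and cheek measures about 5.3 mm, against 5 mm when fully home.
- **Left end:** about 15 mm of nose shows, as it should when seated.
- **Level:** the side view shows the roller level between the cheeks.
- **Force:** the highest contact force I read was about 10 N, below the 25 N limit.
- **Other things:** in the last top view the other things on the table that I could see were where they started, and the gripper was clear of the stand. The arm hid the cup there, but the wrist picture shows it upright.

**Did not fully agree:** my stand position from two views differed by 1 to 2 mm. In one overlay the barrel's right end sat about 1.3 mm off the prediction, but the close view from above put that gap right.

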